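Load the condiment paddle and slide it out for hand-over

ROBOT

A 7-joint arm with a two-finger parallel gripper is mounted at the origin on the work surface; the furniture and walls round the work are solid. World frame = base frame: x ahead of the robot, y to its left, z up, the work surface at z = 0. Lengths are in m, angles in rad, forces in N, time in s.
With the tool pointing down it reaches from about 0.35 to 0.775 m from the base axis. Payload 3.1 kg.
Tool frame: the origin (TCP) lies between the finger pads; the fingertips stand 14 mm ahead of it and the grasp point (between the pads) lies 5 mm behind it (r.tip_extent is the z of the fingertips in the tool frame, in m); z points along the fingers, y is the direction in which the jaws open and shut (so a half turn about z gives the same grasp; the last joint's range is limited). The gripper opens to 85 mm and grips with 20 to 120 N. Pads are 22 mm wide; open, the fingers measure 114 mm over their backs; the gripper's body (76 mm by 85 mm) begins 54 mm behind the grasp point. The pads swing forward as they close: fully open they stand 13 mm farther back than shut.
Start: joints at [-1.177, 0.311, 0.014, 1.512, -0.004, 1.319, -0.027], TCP at [0.232, 0.499, 0.245] pointing down, gripper open.
Joint ranges: [-2.7, 2.7], [-0.3, 1.91], [-1.27, 1.3], [0.12, 2.57], [-1.44, 4.58], [0.2, 2.03], [-3.05, 3.05]. Speed limits (rad/s): [2.79, 2.79, 3.14, 3.14, 3.14, 3.14, 3.14].

INTERFACE

Orientations are given as a unit quaternion [w, x, y, z].
In Python, from cell import r, viewer, workorder, finder gives the robot as it stands.
- The arm moves only by the tool apply_moves, never from a script. Its argument "plan" is a list of rows, each a list of 3 entries, a list of its own where there are three numbers: the closure, from 0 (fully open) to 1 (shut), then the shift along the world's x, y, z in cm, then the turn about the world's z in rad. A call has 1 to 12 rows; each row is the pose to reach, as a shift and turn from the pose measured when the call began; what a row does not reach only later rows make up. A row lasts 1/10 s, in which the tool goes at most 50 mm and 8.59 degrees, less where a joint would pass 70% of its speed; a pose out of reach is approached as far as the arm can. A call with a gripper value outside its range is refused whole. The fingers move at their own pace and stop on an object; "force" is the grip in N (left out, the last holds). Time passes only in rows, so rows that repeat a pose let the fingers close. It gives the time, the measured TCP pose, the force and the opening at its end, in the units of the state.
- r.observe(): the state, without advancing time (a new reading comes with each control period).
- viewer.camera(name): name is "scene" or "top" or "wrist"; returns a dict with "img" (400x640x3 uint8, blue, green, red), "mtx" (3x3 intrinsics, pixels), "extrinsics" (4x4, takes a point from camera to world coordinates). Camera axes: x right, y down, z forward; pixel columns grow to the right and rows downward; lengths in m; the calibration is good to about 2 mm. A picture is of the moment at which its call begins. There is no depth.
- workorder.sign_off(): hands the job in, once; it reports no verdict.
Trained networks look in a picture, given as the dict that the camera call returned (one of the last four; its "shot" number tells which), for a name from the list of things; names that differ only in an ending like _2 or _b are one class to them, and where a whole thing is asked for, a point or a joint stands for the part that bears it (a point fixed in the world has none). Each returns a list of dicts, best first, with "p" (0 to 1); they miss things now and then, are a little off and sometimes report something else, mostly with a low value. They report only what shows in the picture. A call takes as long as a camera call. They do not tell look-alikes from the thing itself.
- finder.boxes_of(picture, name): "location" ([x, y, z] in m, in world coordinates, good to about 4 mm: the middle of the surface that is visible of it).
- finder.masks_of(picture, name): "pixels" (400x640 bool, what is visible of it).
The state is a dict: "clock": time; "joints": joint angles; "qvel": joint speeds; "tau": joint torques, N m; "ee_pos": TCP position; "ee_rot": TCP orientation; "force": force on the tool from outside, world axes, zero at the start; "moment": the same for the moment, N m; "width": opening from 0.0 (shut) to 1.0 (fully open).
Only numpy, scipy, OpenCV 4.12 (cv2) and the standard library are available. Lean on these libraries where they do the work, as an engineer would, in place of code of your own. Each camera call takes 0.05 s, during which the arm holds its last target.

TASK

Get the condiment paddle ready for a colleague to take from the rest. While it is still back on the steel rest, stand the loose shaker and the loose spice jar upright in the two empty cells of its rack, one in each. Then slide the paddle out by its handle between the guides until the dark line across it is flush with the rest's front edge, and finish still holding the handle so that the loaded paddle stays level and does not tip; leave the tape roll and the timer where they are.

Things in the scene. Friction and masses are not known exactly. Their poses are not given: they have to be found in the camera images.
- rest: Low stainless steel rest, fixed to the worktop: top 150 mm long (its x) x 250 mm wide (its y), 70 mm high, screw flanges at both sides. Origin on the worktop under its centre; +x is outward (roughly the robot's right), z up. Two guides 10 mm high and 120 mm long along x stand on it, inner faces at y = +-104 mm: the paddle has 4 mm of play each side.
- rest_edge (a point): Middle of the rest's front (outward) top edge, at x = +75 mm, z = 70 mm of the rest; axes as the rest's.
- paddle: Loose wooden paddle board, about 0.6 kg, 18 mm thick, lying on the rest. Origin under the centre of its square head, x to the outer end, z up. Head: x and y from -100 to +100 mm. Handle: on y = 0 behind the head. On the head a rack of three square cells in a row along y, each 54 mm wide inside; wall tops 56 mm above the underside (38 mm above the head's top face).
- paddle_line (a point): Middle of the dark inlaid line across the head, on its top face (x = -30 mm, z = 18 mm of the paddle). With the line at the rest's edge the loaded paddle's balance point lies 3 to 5 cm beyond the edge: it tips outward unless the handle is held down, which takes 2 to 3 N.
- paddle_grip (a point): Grip point of the handle: on its axis, mid thickness, x = -215 mm, z = 9 mm of the paddle. Handle 32 mm wide (y), 18 mm thick, x = -100 to -262 mm, ending in a round of 42 mm diameter; it sticks out behind the rest, 70 mm of air below. At the end this point is still 35 mm or more behind the rest.
- cell_right (a point): Centre of the floor of the cell at x = +55, y = -59, z = 22 mm of the paddle; empty at the start. The walls rise 34 mm above the floor.
- cell_middle (a point): Centre of the floor of the middle cell (x = +55, y = 0, z = 22 mm of the paddle); empty at the start.
- cell_left (a point): Centre of the floor of the cell at x = +55, y = +59, z = 22 mm of the paddle; a shaker already stands in it.
- shaker_in: Clear shaker with a grey domed top, 44 mm diameter, 90 mm tall, about 0.1 kg, already standing in the cell at y = +59 mm; loose. Origin at the centre of its underside, z up.
- shaker: A second, equal shaker, standing on the worktop: 44 mm diameter up to 66 mm height, then a top of 34 mm diameter up to 90 mm; about 0.1 kg. Origin at the centre of its underside, z up. Standing in a cell it rises 56 mm above the rack's walls.
- spice_jar: Glass spice jar with a dark screw cap, standing on the worktop: 42 mm diameter (cap 44 mm, from 85 mm up), 105 mm tall, about 0.11 kg. Origin at the centre of its underside, z up.
- tape: Bystander: roll of label tape lying flat, 94 mm diameter, 25 mm high. Origin at the centre of its underside.
- timer: Bystander: white kitchen timer, 66 x 66 x 24 mm. Origin at the centre of its underside.
Mind the look-alikes: they are no part of the job. What is shaped like the shaker_in but red is not meant. Leave any blue or yellow look-alike of the spice_jar alone.

How it is judged:
On the way:
1. shaker and spice jar stand released, one each, in the two empty cells while the paddle is still back on the rest (its line at least 60 mm behind the front edge) (x of shaker in the frame of paddle between 0.046 and 0.064 m and z of shaker in the frame of paddle between 0.018 and 0.027 m and angle between each of shaker, spice_jar, shaker_in's own z axis and vertical below 0.12 rad and (y of shaker in the frame of paddle between -0.068 and -0.05 m or y of shaker in the frame of paddle between -0.009 and 0.009 m) and x of spice_jar in the frame of paddle between 0.046 and 0.064 m and z of spice_jar in the frame of paddle between 0.018 and 0.027 m and (y of spice_jar in the frame of paddle between -0.068 and -0.05 m or y of spice_jar in the frame of paddle between -0.009 and 0.009 m) and x of shaker_in in the frame of paddle between 0.046 and 0.064 m and z of shaker_in in the frame of paddle between 0.018 and 0.027 m and y of shaker_in in the frame of paddle between 0.05 and 0.068 m and contact force between the fingers and shaker below 0.1 N and contact force between the fingers and spice_jar below 0.1 N and x of paddle_line in the frame of rest_edge below -0.06 m), for 0.2 s.
At the end, for the whole second after the job is handed in: All three jars stand upright one per cell; the dark line is within 8 mm of the rest's front edge; the paddle lies between the guides on the rest, level within 0.04 rad and still; the gripper's fingers hold it (over 1 N) and touch no jar (x of shaker in the frame of paddle between 0.046 and 0.064 m and z of shaker in the frame of paddle between 0.018 and 0.027 m and angle between each of shaker, spice_jar, shaker_in's own z axis and vertical below 0.12 rad and (y of shaker in the frame of paddle between -0.068 and -0.05 m or y of shaker in the frame of paddle between -0.009 and 0.009 m) and x of spice_jar in the frame of paddle between 0.046 and 0.064 m and z of spice_jar in the frame of paddle between 0.018 and 0.027 m and (y of spice_jar in the frame of paddle between -0.068 and -0.05 m or y of spice_jar in the frame of paddle between -0.009 and 0.009 m) and x of shaker_in in the frame of paddle between 0.046 and 0.064 m and z of shaker_in in the frame of paddle between 0.018 and 0.027 m and y of shaker_in in the frame of paddle between 0.05 and 0.068 m and contact force between the fingers and shaker below 0.1 N and contact force between the fingers and spice_jar below 0.1 N and x of paddle_line in the frame of rest_edge between -0.008 and 0.008 m and y of paddle in the frame of rest between -0.008 and 0.008 m and z of paddle_line in the frame of rest_edge between 0.012 and 0.024 m and angle between paddle's own z axis and vertical below 0.04 rad and angle between the x axis of paddle and the x axis of rest, either way round below 0.06 rad and contact force between the fingers and paddle above 1 N and contact force between paddle and rest above 0.5 N and linear speed of paddle below 0.02 m/s and angular speed of paddle below 0.1 rad/s); the arm keeps its last pose, push and grip.
It fails at once if the paddle tips more than 0.12 rad (angle between paddle's own z axis and vertical above 0.12 rad).
It fails at once if the paddle is lifted off the rest instead of slid (line more than 20 mm too high) (z of paddle_line in the frame of rest_edge above 0.038 m).
It fails at once if a jar or shaker is knocked over (angle between any of shaker, spice_jar, shaker_in's own z axis and vertical above 0.8 rad).
It fails at once if the tape roll or the timer is moved more than 25 mm (distance of any of tape, timer from where it was at the start of the episode above 0.025 m).
It also fails if it takes over 67 s, if anything falls off the work surface, if the arm or the gripper's body presses on something with over 40 N, if the wrist force passes 120 N, or if a joint passes its speed limit or range.

## Working session

There is one attempt and no reset: what is moved stays moved. The work goes in short steps, Python scripts to look and compute and a tool call to move; the robot and the scene stay as the last step left them, time stands still between calls to the robot, and variables do not carry over. Pictures are saved under pics/ and viewed, and the job is handed in when it is done.

Besides the shell and the picture viewer there is one more tool, called after "Call:" as name(argument=value, ...) on one line, values as JSON. apply_moves: Moves the arm, as the interface text tells. Its arguments: {"type":"object","properties":{"plan":{"type":"array"},"force":{"type":"number"}},"required":["plan"]}

```bash
mkdir -p pics; cat > h.py <<'E'
import numpy as np, cv2
from cell import r, viewer, workorder, finder
def pix2z(c,u,v,z):
    K=np.array(c["mtx"]);T=np.array(c["extrinsics"])
    d=T[:3,:3]@np.linalg.solve(K,[u,v,1.]);o=T[:3,3]
    return o+d*(z-o[2])/d[2]
def proj(c,P):
    K=np.array(c["mtx"]);T=np.array(c["extrinsics"])
    p=K@(T[:3,:3].T@(np.asarray(P,float)-T[:3,3]));return p[:2]/p[2]
E
python3 - <<'E'
from h import *
s=r.observe();print(s)
print(r.tip_extent)
for n in ["scene","top","wrist"]:
    c=viewer.camera(n);cv2.imwrite(f"pics/{n}0.png",c["img"]);print(n,np.round(c["extrinsics"],3).tolist(),c["mtx"])
    if n!="wrist":
        for k in ["rest","paddle","shaker","spice_jar","tape","timer"]:
            print(k,[(np.round(b["location"],3).tolist(),round(b["p"],2)) for b in finder.boxes_of(c,k)])
E
```

```text
{'clock': 0.0, 'joints': array([-1.17669103,  0.31174919,  0.01402658,  1.51306969, -0.00439934,
        1.31919589, -0.02720867]), 'qvel': array([-0.00026344,  0.00037935, -0.00063511,  0.00020752, -0.00023659,
        0.00038224,  0.00019824]), 'tau': array([ 3.07677401e-04, -3.79907799e+01,  1.45901497e-01, -2.30594319e+01,
        1.20493839e-02,  1.35962415e-02, -6.03594295e-07]), 'ee_pos': array([0.23188626, 0.49795392, 0.24420311]), 'ee_rot': array([-2.04988203e-04,  2.16164966e-01,  9.76356122e-01, -1.17799495e-03]), 'force': array([0.27081696, 0.20758   , 0.13074296]), 'moment': array([ 0.01807242, -0.01333595,  0.00845549]), 'width': 1.000560501903187}
0.014
scene [[0.481, -0.576, 0.661, -0.426], [-0.877, -0.31, 0.368, -0.622], [-0.008, -0.756, -0.654, 1.072], [0.0, 0.0, 0.0, 1.0]] [[476.96408515   0.         321.00738652]
 [  0.         476.96408515 196.20688715]
 [  0.           0.           1.        ]]
rest [([0.4, 0.091, 0.037], 0.82)]
paddle [([0.514, 0.099, 0.086], 0.78)]
shaker [([0.462, -0.259, 0.052], 0.85)]
spice_jar [([0.448, -0.42, 0.088], 0.88), ([0.466, -0.25
[... 374 characters left out ...]
2656 199.47186997]
 [  0.           0.           1.        ]]
rest [([0.415, 0.092, 0.071], 0.74)]
paddle [([0.528, 0.12, 0.09], 0.66), ([0.461, -0.405, 0.112], 0.65), ([0.467, -0.245, 0.075], 0.63)]
shaker [([0.468, -0.245, 0.077], 0.61)]
spice_jar [([0.372, -0.428, 0.106], 0.7), ([0.461, -0.403, 0.11], 0.67), ([0.399, -0.332, 0.108], 0.65), ([0.527, 0.124, 0.086], 0.59)]
tape [([0.737, -0.162, 0.025], 0.75)]
timer [([0.705, -0.347, 0.022], 0.65)]
wrist [[0.421, 0.866, 0.268, 0.163], [0.907, -0.403, -0.125, 0.531], [-0.0, 0.296, -0.955, 0.373], [0.0, 0.0, 0.0, 1.0]] [[283.39393266   0.         323.14636354]
 [  0.         283.39393266 204.55571291]
 [  0.           0.           1.        ]]
```

View pics/scene0.png

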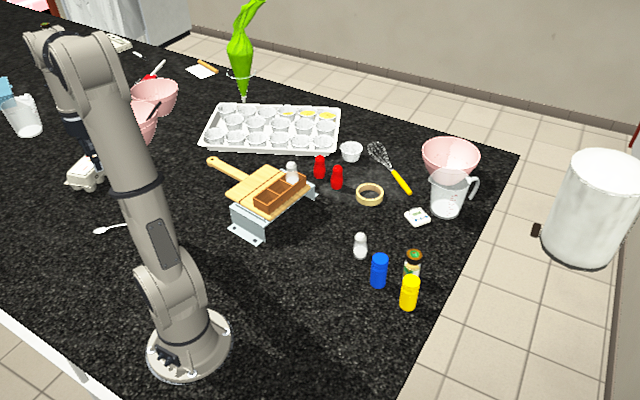

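View pics/top0.png

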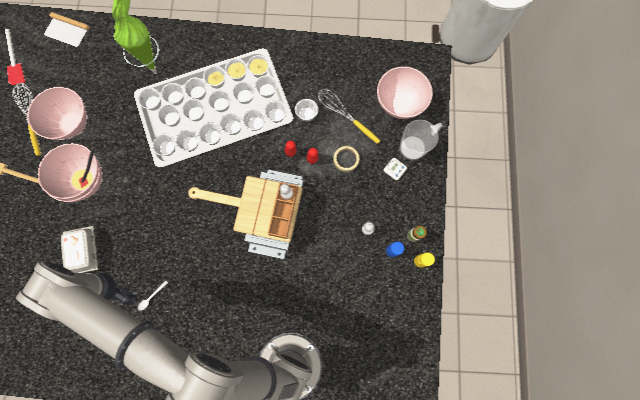

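View pics/wrist0.png

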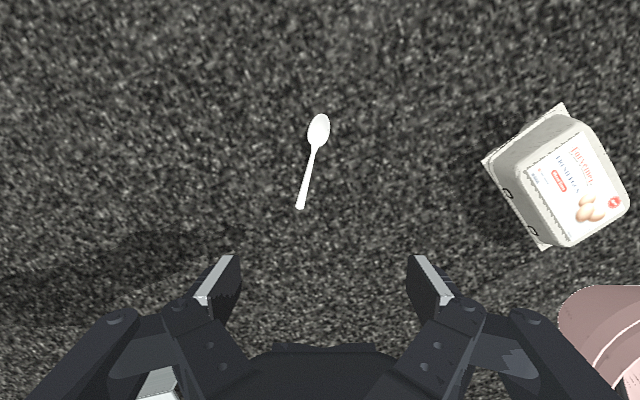

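```bash
python3 - <<'E'
from h import *
c=cv2.imread("pics/top0.png");cv2.imwrite("pics/topz.png",cv2.resize(c[160:280,180:440],None,fx=3,fy=3,interpolation=cv2.INTER_CUBIC))
c=cv2.imread("pics/scene0.png");cv2.imwrite("pics/scenez.png",cv2.resize(c[145:320,200:440],None,fx=3.3,fy=3.3,interpolation=cv2.INTER_CUBIC))
E
```

```text
(no output)
```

View pics/topz.png

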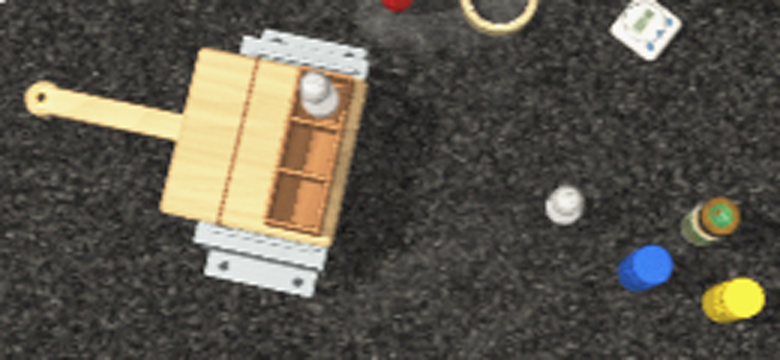

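View pics/scenez.png

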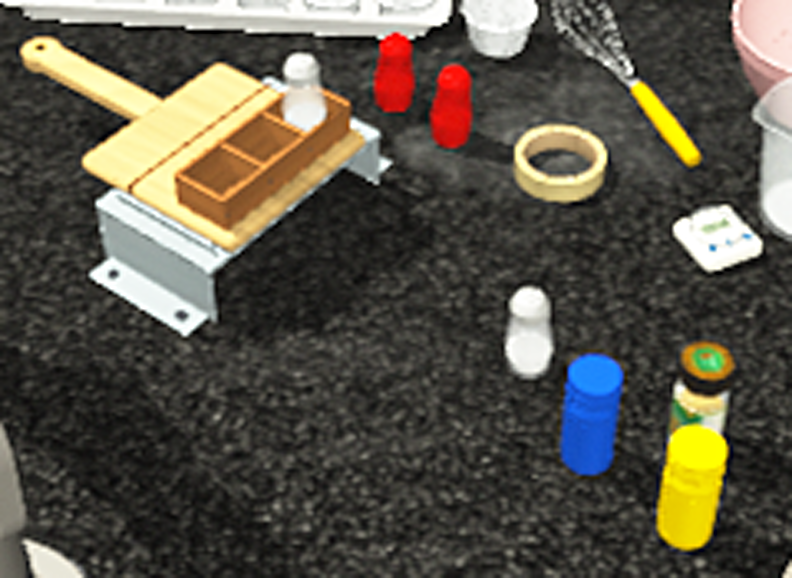

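```bash
cat > fit.py <<'E'
from h import *
from scipy.optimize import least_squares
def fit(obs,z0=0.07,x0=(0.52,0.12,-1.8)):
    # obs: list of (cam,(u,v),(px,py,pz))
    def f(p):
        c,s=np.cos(p[2]),np.sin(p[2]);o=[]
        for cam,uv,P in obs:
            o+=list(proj(cam,[p[0]+c*P[0]-s*P[1],p[1]+s*P[0]+c*P[1],z0+P[2]])-uv)
        return o
    q=least_squares(f,x0,loss='soft_l1');return q.x,np.round(np.array(f(q.x)).reshape(-1,2),1)
E
python3 - <<'E'
from fit import *
t=viewer.camera("top");s=viewer.camera("scene")
T=lambda x,y:(180+x/3-.33,160+y/3-.33)
S=lambda x,y:(200+x/3.3-.35,145+y/3.3-.35)
o=[(t,T(203,48),(-.1,.1,.018)),(t,T(162,212),(-.1,-.1,.018)),(t,T(258,58),(-.03,.1,.018)),(t,T(221,222),(-.03,-.1,.018)),(t,T(330,245),(.1,-.1,.018))]
o2=[(s,S(222,63),(-.1,.1,.018)),(s,S(84,160),(-.1,-.1,.018)),(s,S(130,190),(-.03,-.1,.018)),(s,S(280,90),(-.03,.1,.018)),(s,S(236,248),(.1,-.1,.018)),(s,S(368,135),(.1,.1,.018))]
for q in (o,o2,o+o2): 
    p,e=fit(q);print(np.round(p,4));print(e.tolist())
c,sn=np.cos(p[2]),np.sin(p[2])
W=lambda P:np.round([p[0]+c*P[0]-sn*P[1],p[1]+sn*P[0]+c*P[1],.07+P[2]],4)
for n,P in dict(right=(.055,-.059,.022),mid=(.055,0,.022),left=(.055,.059,.022),grip=(-.215,0,.009),line=(-.03,0,.018)).items(): print(n,W(P))
# jars
for k,cam in (("shaker",t),("shaker",s),("spice_jar",t),("spice_jar",s)):
    for m in finder.masks_of(cam,k):
        v,u=np.nonzero(m["pixels"]);print(k,round(m["p"],2),u.min(),u.max(),v.min(),v.max(),u.mean().round(1),v.mean().round(1))
print("shaker top (565,193)",pix2z(t,*T(568,199),.09),pix2z(s,*S(529,291),.09),pix2z(s,*S(529,360),.005))
print("jar cap",pix2z(t,*T(720,216),.105),pix2z(s,*S(708,358),.105))
E
```

```text
[ 0.5251  0.1    -1.7176]
[[-0.7, -1.1], [-0.6, 0.0], [0.5, -0.6], [-0.1, 0.7], [1.1, 0.6]]
[ 0.5163  0.0949 -1.7329]
[[0.4, -0.4], [-0.7, 0.3], [0.9, 0.1], [-1.9, -0.9], [-0.4, 0.1], [1.6, 0.5]]
[ 0.521   0.0981 -1.7306]
[[0.1, -0.2], [-0.4, 0.8], [1.3, 0.6], [-0.0, 1.8], [1.1, 2.1], [0.3, -1.4], [-0.6, -0.8], [1.0, -1.1], [-2.0, -2.0], [-0.3, -1.2], [1.4, -0.7]]
right [0.454  0.0532 0.092 ]
mid [0.5123 0.0438 0.092 ]
left [0.5705 0.0344 0.092 ]
grip [0.5552 0.3104 0.079 ]
line [0.5258 0.1278 0.088 ]
shaker 0.6 188 301 176 241 259.3 207.6
shaker 0.71 353 367 232 259 360.2 245.9
spice_jar 0.68 407 425 226 241 415.9 233.5
spice_jar 0.65 386 403 242 256 394.0 248.9
spice_jar 0.59 415 433 253 267 424.0 259.7
spice_jar 0.97 400 419 274 311 409.6 292.7
spice_jar 0.8 370 388 253 289 379.1 270.7
spice_jar 0.77 404 421 250 274 413.3 262.3
shaker top (565,193) [ 0.47901193 -0.24671202  0.09      ] [ 0.4768162  -0.24572714  0.09      ] [ 0.47526379 -0.25075547  0.005     ]
jar cap [ 0.46610398 -0.41532549  0.105     ] [ 0.4627184  -0.41418423  0.105     ]
```

Call:
apply_moves(plan=[[0,[4,-3,0],0.1],[0,[6,-7,0],0.2],[0,[9,-12,0],0.29],[0,[11,-16,0],0.29],[0,[13,-20,0],0.29],[0,[15,-25,0],0.29],[0,[17,-30,0],0.29],[0,[19,-35,0],0.29],[0,[21,-39,0],0.29],[0,[22,-43,0],0.29],[0,[22,-43,0],0.29],[0,[22,-43,0],0.29]])

```text
clock: 2.25
ee_pos: [0.4524, 0.0675, 0.2454]
ee_rot: [0.0, 0.075, 0.997, 0.0]
force: [-0.2, 0.8, -0.0]
width: 1.002
```

```bash
python3 - <<'E'
from h import *
s=r.observe();print(s["clock"],s["joints"],s["ee_pos"],s["ee_rot"],s["force"])
c=viewer.camera("wrist");cv2.imwrite("pics/wrist1.png",c["img"]);np.savez("w1.npz",mtx=c["mtx"],extrinsics=c["extrinsics"]);print(np.round(c["extrinsics"],3).tolist())
E
```

```text
2.25 [-0.48815371  0.11899765  0.33704118  1.75817932 -0.04166888  1.27105304
  1.28028266] [0.45235152 0.06748161 0.24544737] [5.81126795e-05 7.46768978e-02 9.97207738e-01 2.90975796e-04] [-0.19566494  0.7591805  -0.03753148]
[[0.148, 0.945, 0.292, 0.377], [0.989, -0.142, -0.043, 0.079], [0.0, 0.296, -0.955, 0.373], [0.0, 0.0, 0.0, 1.0]]
```

View pics/wrist1.png

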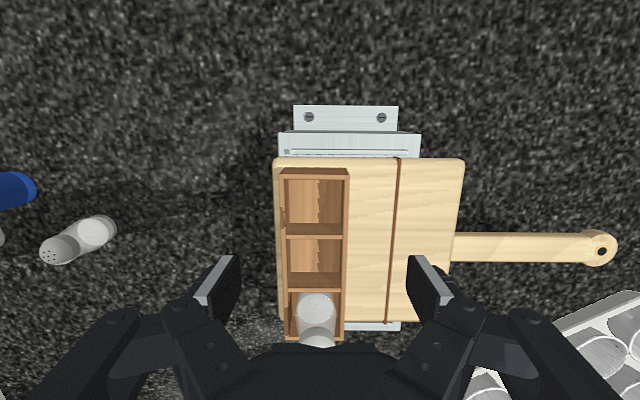

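```bash
python3 - <<'E'
from h import *
c=cv2.imread("pics/wrist1.png");cv2.imwrite("pics/w1z.png",cv2.resize(c[100:350,260:480],None,fx=2.4,fy=2.4,interpolation=cv2.INTER_CUBIC))
E
```

```text
(no output)
```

View pics/w1z.png

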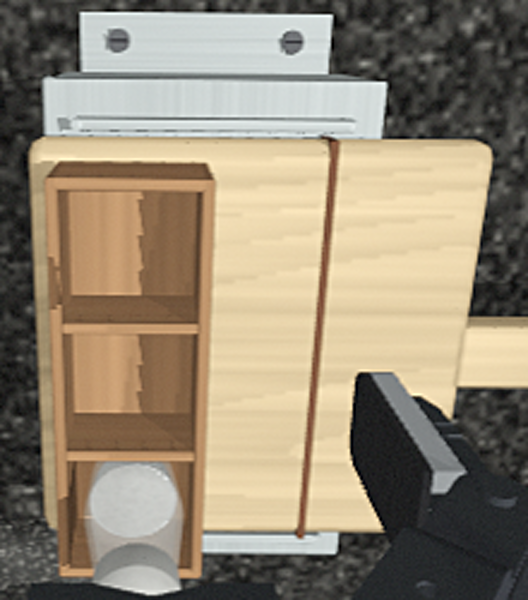

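```bash
python3 - <<'E'
from fit import *
w=dict(np.load("w1.npz"))
Z=lambda x,y:(260+x/2.4-.3,100+y/2.4-.3)
zt=.056
o=[(w,Z(59,190),(.082,-.086,zt)),(w,Z(202,190),(.028,-.086,zt)),(w,Z(62,323),(.082,-.032,zt)),(w,Z(200,325),(.028,-.032,zt)),(w,Z(63,333),(.082,-.027,zt)),(w,Z(198,334),(.028,-.027,zt)),(w,Z(66,452),(.082,.027,zt)),(w,Z(195,452),(.028,.027,zt)),(w,Z(67,460),(.082,.032,zt)),(w,Z(194,460),(.028,.032,zt)),(w,Z(335,140),(-.03,-.1,.018)),(w,Z(301,535),(-.03,.1,.018))]
p,e=fit(o);print(np.round(p,4),e.tolist())
c,sn=np.cos(p[2]),np.sin(p[2])
W=lambda P:np.round([p[0]+c*P[0]-sn*P[1],p[1]+sn*P[0]+c*P[1],.07+P[2]],4)
for n,P in dict(right=(.055,-.059,.022),mid=(.055,0,.022),left=(.055,.059,.022),grip=(-.215,0,.009),line=(-.03,0,.018)).items(): print(n,W(P))
o=[(w,Z(43,77),(.075,-.125,0)),(w,Z(387,80),(-.075,-.125,0))]
q,e=fit(o);print("rest",np.round(q,4),e.tolist())
d=np.array([np.cos(q[2]),np.sin(q[2])]);print("line in edge frame",d@(W((-.03,0,0))[:2]-q[:2])-.075)
print("shaker base/top",pix2z(w,97,231,.09),pix2z(w,54,252,.09))
E
```

```text
[ 0.5207  0.1039 -1.7289] [[-0.7, -1.3], [0.6, -0.7], [-0.1, -0.3], [-0.4, -0.7], [-0.4, 0.4], [0.3, 0.4], [-0.0, 0.3], [-0.0, 0.7], [-0.3, 1.2], [0.3, 1.6], [0.8, -0.9], [0.2, 0.6]]
right [0.4538 0.0589 0.092 ]
mid [0.512  0.0496 0.092 ]
left [0.5703 0.0403 0.092 ]
grip [0.5546 0.3162 0.079 ]
line [0.5254 0.1335 0.088 ]
rest [ 0.52    0.0838 -1.7283] [[-0.6, 0.0], [0.6, 0.1]]
line in edge frame -0.12495530790527379
shaker base/top [ 0.45714179 -0.17922565  0.09      ] [ 0.47390098 -0.23558125  0.09      ]
```

Call:
apply_moves(plan=[[0,[0,-4,0],0],[0,[-1,-9,0],0],[0,[-1,-13,0],0],[0,[-1,-17,0],0],[0,[-2,-22,0],0],[0,[-2,-26,0],0],[0,[-2,-30,0],0],[0,[-2,-32,0],0],[0,[-2,-32,0],0],[0,[-2,-32,0],0]])

```text
clock: 3.3
ee_pos: [0.4329, -0.2485, 0.2449]
ee_rot: [-0.0, 0.071, 0.997, 0.001]
force: [-0.2, 0.7, 0.0]
width: 1.006
```

```bash
python3 - <<'E'
from h import *
s=r.observe();print(s["clock"],s["joints"],s["ee_pos"],s["ee_rot"],s["force"])
c=viewer.camera("wrist");cv2.imwrite("pics/wrist2.png",c["img"]);np.savez("w2.npz",mtx=c["mtx"],extrinsics=c["extrinsics"])
for k in ("shaker","spice_jar"):
  for b in finder.boxes_of(c,k): print(k,b["location"],b["p"])
for P in ((.476,-.247,.09),(.476,-.247,0),(.464,-.414,.105)): print(proj(c,P))
E
```

```text
3.3 [-0.01944127  0.23007504  0.6183904   1.66313749 -0.13999997  1.29456436
  2.05303126] [ 0.43287629 -0.24850236  0.24493345] [-3.96236863e-04  7.13647300e-02  9.97449211e-01  1.41070887e-03] [-0.24802401  0.65147302  0.01570653]
shaker [0.4695, -0.2479, 0.0801] 0.78
spice_jar [0.4628, -0.4013, 0.0954] 0.97
spice_jar [0.3737, -0.424, 0.0958] 0.96
spice_jar [0.4053, -0.3356, 0.107] 0.78
[329.86314056 232.27073866]
[328.22019208 206.94366531]
[168.96130381 248.59258298]
```

View pics/wrist2.png

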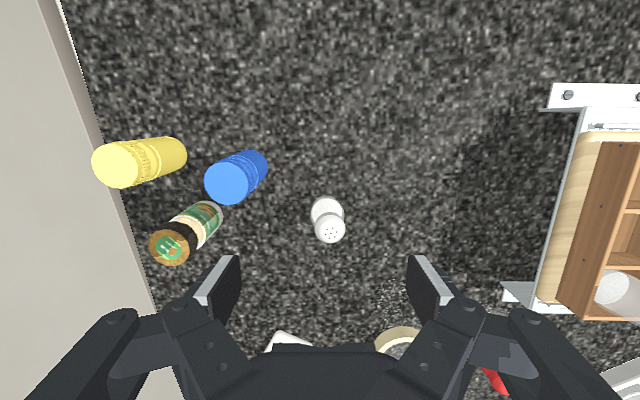

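Call:
apply_moves(plan=[[0,[2,0,0],0],[0,[4.3,0.1,-3],0],[0,[4.3,0.1,-7],0],[0,[4.3,0.1,-11],0],[0,[4.3,0.1,-14],0],[0,[4.3,0.1,-17],0],[0,[4.3,0.1,-19.3],0],[0,[4.3,0.1,-19.3],0],[0,[4.3,0.1,-19.3],0]])

```text
clock: 4.35
ee_pos: [0.4765, -0.2459, 0.0524]
ee_rot: [-0.0, 0.07, 0.998, 0.002]
force: [-0.5, -0.5, 0.2]
width: 0.996
```

```bash
python3 - <<'E'
from h import *
c=viewer.camera("wrist");cv2.imwrite("pics/wrist3.png",c["img"])
E
```

```text
(no output)
```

View pics/wrist3.png

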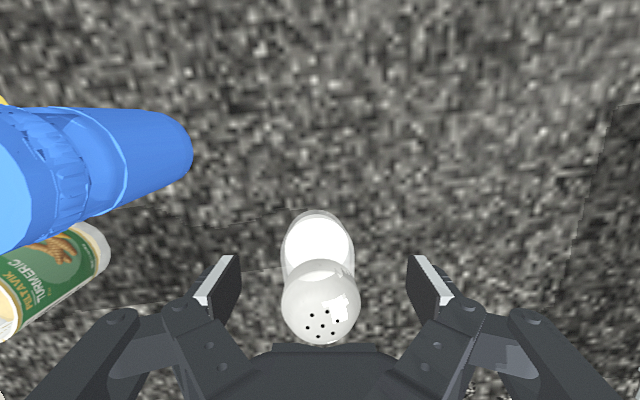

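Call:
apply_moves(plan=[[0.3,[0,0,0],0],[0.5,[0,0,0],0],[0.7,[0,0,0],0],[0.8,[0,0,0],0],[0.8,[0,0,0],0],[0.8,[0,0,0],0],[0.8,[0,0,0],0]], force=30)

```text
clock: 5.1
ee_pos: [0.4779, -0.2475, 0.0545]
ee_rot: [0.002, 0.07, 0.998, 0.001]
force: [-0.3, -0.9, 6.5]
width: 0.433
```

```bash
python3 - <<'E'
from h import *
c=viewer.camera("wrist");cv2.imwrite("pics/wrist4.png",c["img"]);s=r.observe();print(s["ee_pos"],s["width"])
E
```

```text
[ 0.47787185 -0.2474396   0.05441983] 0.434343306379386
```

View pics/wrist4.png

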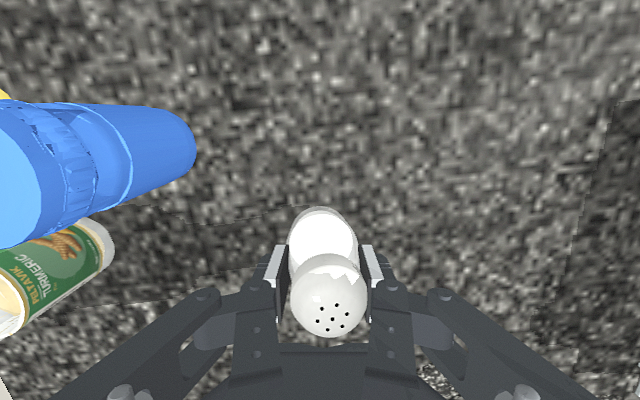

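Call:
apply_moves(plan=[[0.8,[0,0,1],0],[0.8,[0,0,3],0],[0.8,[0,0,6],0],[0.8,[0,0,10],0],[0.8,[0,0,14],0],[0.8,[0,0,18],0],[0.8,[0,0,19],0],[0.8,[0,0,19],0]])

```text
clock: 5.95
ee_pos: [0.4786, -0.248, 0.2463]
ee_rot: [0.004, 0.07, 0.998, 0.0]
force: [0.7, 0.0, -1.4]
width: 0.434
```

```bash
python3 - <<'E'
from h import *
s=r.observe();print(s["ee_pos"],s["width"],s["force"])
c=viewer.camera("scene");cv2.imwrite("pics/scene5.png",c["img"])
u,v=map(int,proj(c,s["ee_pos"]));print(u,v, proj(c,s["ee_pos"]-[0,0,.0545]))
cv2.imwrite("pics/scene5z.png",cv2.resize(c["img"][v-60:v+60,u-80:u+80],None,fx=5,fy=5,interpolation=cv2.INTER_CUBIC))
c=viewer.camera("wrist");cv2.imwrite("pics/wrist5.png",c["img"])
E
```

```text
[ 0.47862096 -0.24797068  0.24629414] 0.4343948666450361 [ 0.69121555  0.01160482 -1.38201403]
363 191 [362.6708795  206.54843586]
```

View pics/scene5z.png

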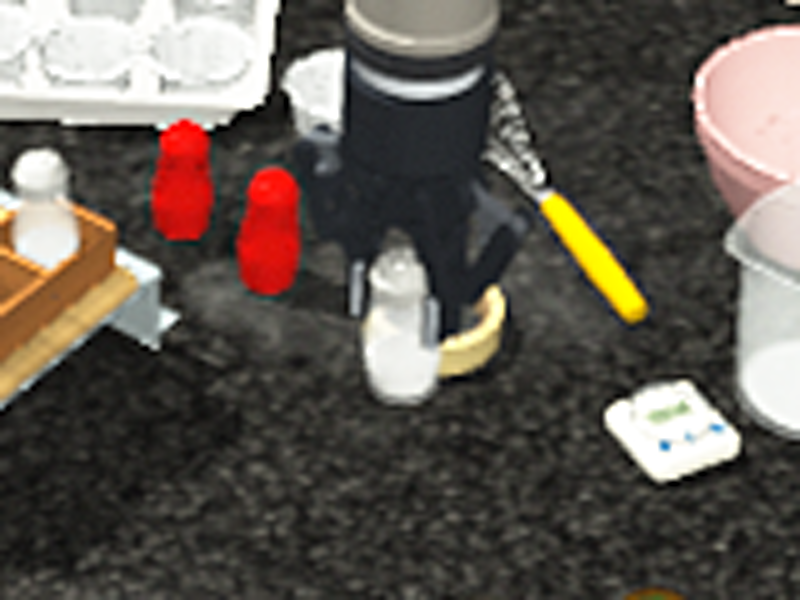

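View pics/wrist5.png

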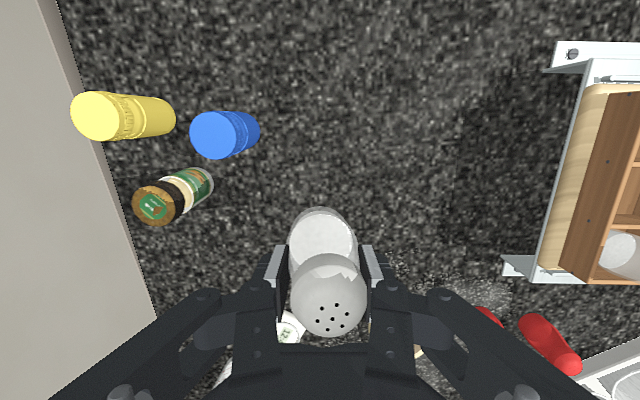

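Call:
apply_moves(plan=[[0.8,[0,3,1],0],[0.8,[1,7,2],0],[0.8,[1,11,2],0],[0.8,[2,15,2],0],[0.8,[2,19,2],0],[0.8,[3,23,2],0],[0.8,[3,27,2],0],[0.8,[3.3,29.6,2],0],[0.8,[3.3,29.6,0],0],[0.8,[3.3,29.6,0],0],[0.8,[3.3,29.6,0],0]])

```text
clock: 7.15
ee_pos: [0.5086, 0.0485, 0.2411]
ee_rot: [-0.002, 0.07, 0.998, 0.001]
force: [-0.3, 0.3, 0.0]
width: 0.436
```

```bash
python3 - <<'E'
from h import *
s=r.observe();print(s["ee_pos"],s["ee_rot"],s["width"],s["force"],s["joints"])
c=viewer.camera("scene");cv2.imwrite("pics/scene6z.png",cv2.resize(c["img"][130:250,210:370],None,fx=5,fy=5,interpolation=cv2.INTER_CUBIC))
c=viewer.camera("wrist");cv2.imwrite("pics/wrist6.png",c["img"]);np.savez("w6.npz",mtx=c["mtx"],extrinsics=c["extrinsics"])
E
```

```text
[0.50858958 0.04848019 0.24106008] [-1.83844516e-03  7.04605259e-02  9.97512740e-01  5.16854185e-04] 0.43552352454979765 [-0.25862741  0.29741259  0.03926817] [-0.48626585  0.24531376  0.44351064  1.63368777 -0.11019942  1.29067105
  1.40628829]
```

View pics/scene6z.png

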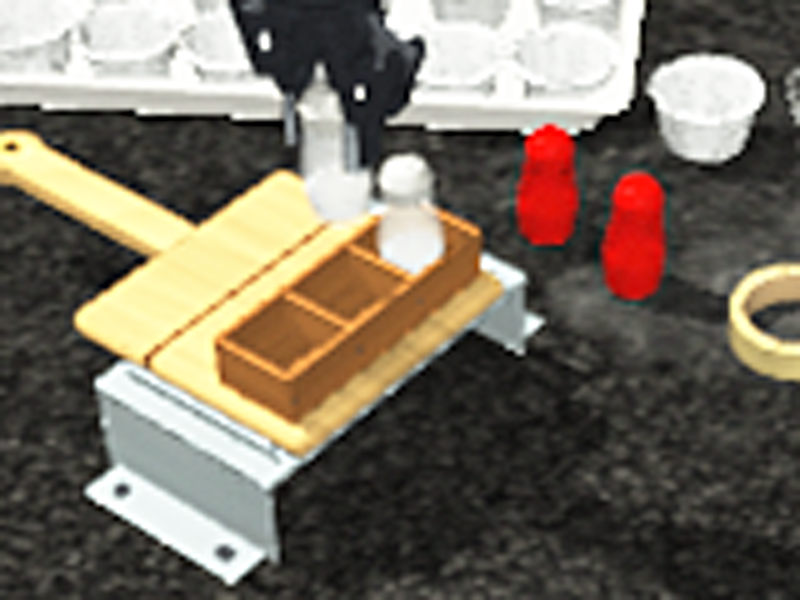

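View pics/wrist6.png

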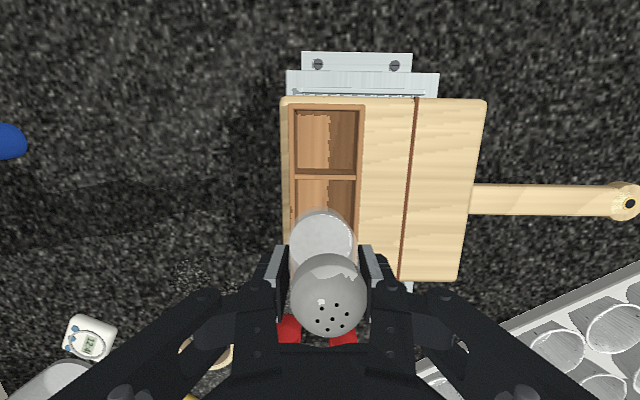

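```bash
python3 - <<'E'
from h import *
c=cv2.imread("pics/wrist6.png");cv2.imwrite("pics/w6z.png",cv2.resize(c[70:290,270:500],None,fx=2.6,fy=2.6,interpolation=cv2.INTER_CUBIC))
E
```

```text
(no output)
```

View pics/w6z.png

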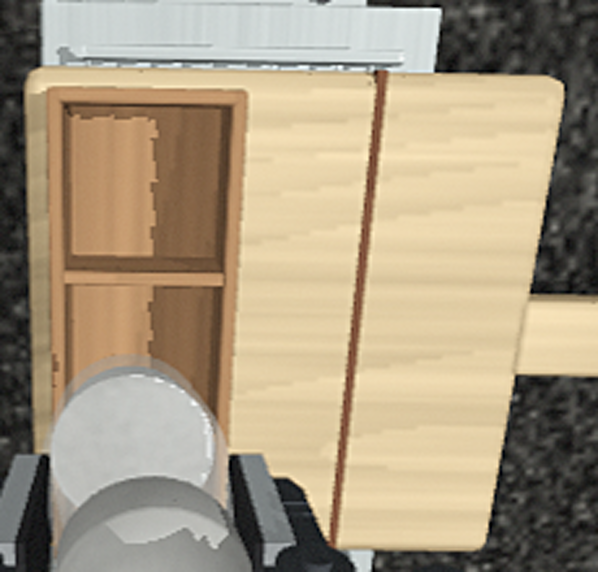

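```bash
python3 - <<'E'
from fit import *
w=dict(np.load("w6.npz"))
Z=lambda x,y:(270+x/2.6-.3,70+y/2.6-.3)
zt=.056
o=[(w,Z(61,103),(.082,-.086,zt)),(w,Z(233,105),(.028,-.086,zt)),(w,Z(63,271),(.082,-.032,zt)),(w,Z(225,272),(.028,-.032,zt)),(w,Z(63,286),(.082,-.027,zt)),(w,Z(224,287),(.028,-.027,zt)),(w,Z(381,71),(-.03,-.1,.018)),(w,Z(333,545),(-.03,.1,.018))]
p,e=fit(o);print(np.round(p,4),e.tolist())
c,sn=np.cos(p[2]),np.sin(p[2])
W=lambda P:np.round([p[0]+c*P[0]-sn*P[1],p[1]+sn*P[0]+c*P[1],.07+P[2]],4)
for n,P in dict(right=(.055,-.059,.022),mid=(.055,0,.022),grip=(-.215,0,.009),line=(-.03,0,.018)).items(): print(n,W(P))
print(pix2z(w,*Z(137,452),.187+.003),proj(w,[.5086,.0485,.187]))
E
```

```text
[ 0.5218  0.1034 -1.7242] [[-0.3, -0.6], [-0.3, -0.5], [0.1, 0.2], [-0.2, 0.6], [0.2, 0.1], [-0.1, 0.4], [0.9, -1.4], [0.0, 4.1]]
right [0.4551 0.058  0.092 ]
mid [0.5134 0.049  0.092 ]
grip [0.5546 0.3158 0.079 ]
line [0.5264 0.133  0.088 ]
[0.51700495 0.04660669 0.19      ] [323.38358161 230.3805275 ]
```

Call:
apply_moves(plan=[[0.8,[0.4,0,-2],0],[0.8,[0.4,0,-4],0],[0.8,[0.4,0,-4.5],0],[0.8,[0.4,0,-5],0],[0.8,[0.4,0,-5],0],[0.8,[0.4,0,-5],0]])

```text
clock: 7.85
ee_pos: [0.5145, 0.048, 0.1937]
ee_rot: [0.001, 0.071, 0.997, 0.001]
force: [-0.2, -0.4, -1.2]
width: 0.434
```

```bash
python3 - <<'E'
from h import *
s=r.observe();print(s["ee_pos"],s["force"])
c=viewer.camera("scene");cv2.imwrite("pics/scene7z.png",cv2.resize(c["img"][130:250,210:370],None,fx=5,fy=5,interpolation=cv2.INTER_CUBIC))
c=viewer.camera("wrist");cv2.imwrite("pics/wrist7.png",c["img"])
E
```

```text
[0.51453767 0.04797339 0.19372856] [-0.18396728 -0.3879015  -1.23530637]
```

View pics/scene7z.png

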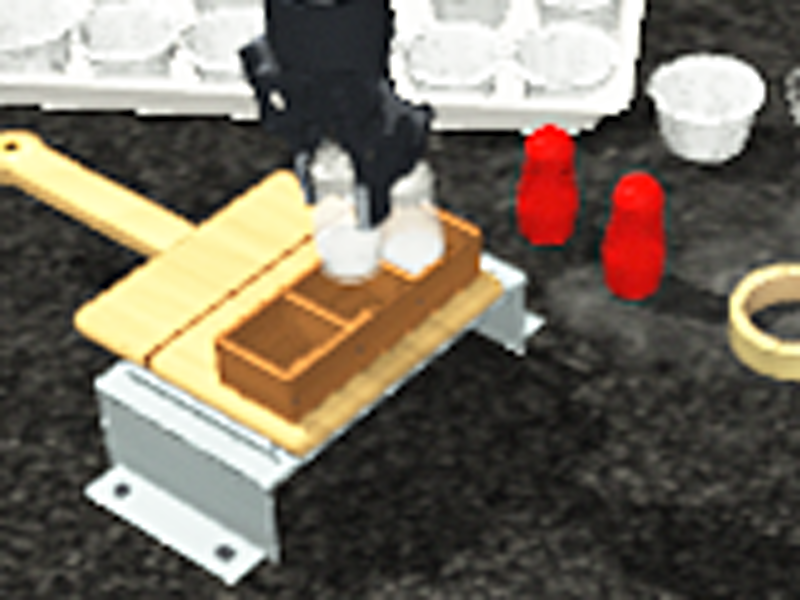

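View pics/wrist7.png

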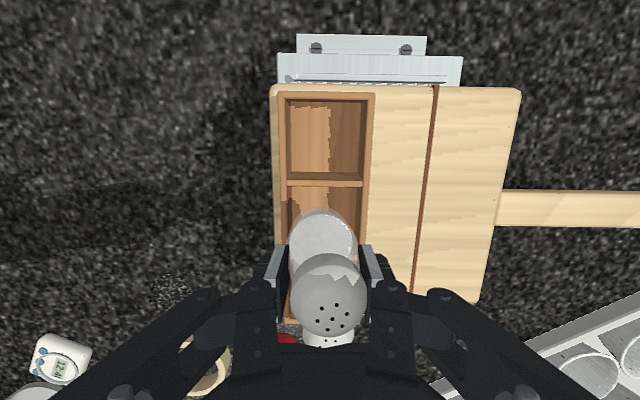

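Call:
apply_moves(plan=[[0.8,[-0.1,0,-0.7],0],[0.8,[-0.1,0,-1.4],0],[0.8,[-0.1,0,-2.1],0],[0.8,[-0.1,0,-2.8],0],[0.8,[-0.1,0,-3.5],0],[0.8,[-0.1,0,-4],0],[0.8,[-0.1,0,-4.4],0],[0.8,[-0.1,0,-4.4],0],[0.8,[-0.1,0,-4.4],0]])

```text
clock: 8.85
ee_pos: [0.5137, 0.0481, 0.1498]
ee_rot: [0.001, 0.071, 0.997, 0.001]
force: [-0.4, -0.2, -1.1]
width: 0.433
```

```bash
python3 - <<'E'
from h import *
s=r.observe();print(s["ee_pos"],s["force"])
c=viewer.camera("scene");cv2.imwrite("pics/scene8z.png",cv2.resize(c["img"][130:250,210:370],None,fx=5,fy=5,interpolation=cv2.INTER_CUBIC))
E
```

```text
[0.51367325 0.04808827 0.14979076] [-0.42607156 -0.15581033 -1.12726104]
```

View pics/scene8z.png

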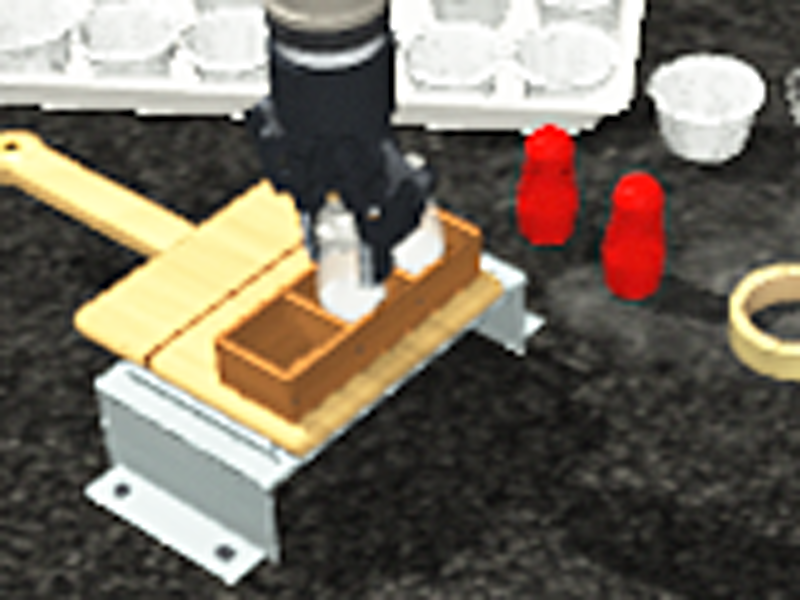

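Call:
apply_moves(plan=[[0.8,[0,0,-0.2],0],[0.8,[0,0,-0.3],0],[0.8,[0,0,-0.3],0],[0.3,[0,0,-0.3],0],[0,[0,0,-0.3],0],[0,[0,0,-0.3],0],[0,[0,0,-0.3],0],[0,[0,0,-0.3],0],[0,[0,0,1],0],[0,[0,0,4],0],[0,[0,0,8],0],[0,[0,0,10],0]])

```text
clock: 10.1
ee_pos: [0.5156, 0.0479, 0.2544]
ee_rot: [0.005, 0.071, 0.997, 0.002]
force: [1.8, -0.1, 0.9]
width: 1.0
```

Call:
apply_moves(plan=[[0,[0,-4,1],0],[0,[-1,-9,1],0],[0,[-2,-14,1],0],[0,[-2,-19,1],0],[0,[-3,-24,1],0],[0,[-4,-29,1],0],[0,[-5,-33,1],0],[0,[-5,-37,1],0],[0,[-5,-42,1],0],[0,[-5,-46,1],0],[0,[-5,-46,1],0],[0,[-5,-46,1],0]])

```text
clock: 11.3
ee_pos: [0.4649, -0.4132, 0.2648]
ee_rot: [0.004, 0.072, 0.997, 0.002]
force: [0.1, 2.0, 0.2]
width: 1.002
```

```bash
python3 - <<'E'
from h import *
s=r.observe();print(s["ee_pos"],s["ee_rot"],s["joints"],s["width"],s["force"])
c=viewer.camera("scene");cv2.imwrite("pics/scene9z.png",cv2.resize(c["img"][130:320,210:450],None,fx=3,fy=3,interpolation=cv2.INTER_CUBIC))
c=viewer.camera("wrist");cv2.imwrite("pics/wrist9.png",c["img"])
for P in ((.464,-.414,.105),(.464,-.414,0)): print(proj(c,P))
E
```

```text
[ 0.4648655  -0.41320132  0.26480169] [0.0043589  0.07245808 0.99735997 0.0019771 ] [ 0.29732153  0.50345     0.65585744  1.28213486 -0.31001017  1.45060107
  2.35357228] 1.001578347087334 [0.14026543 1.95012372 0.16875121]
[319.74358904 189.99782176]
[320.18673829 170.80833603]
```

View pics/scene9z.png

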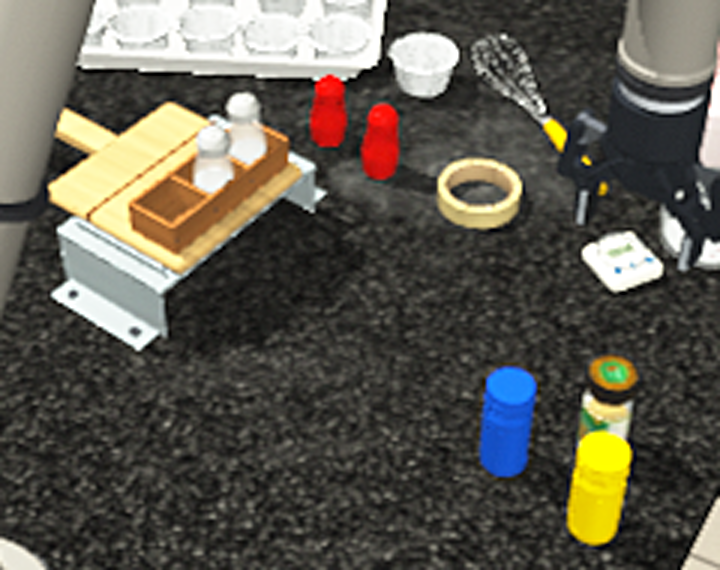

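View pics/wrist9.png

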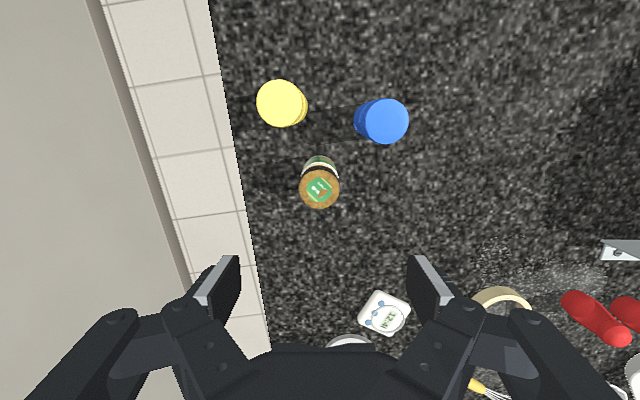

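Call:
apply_moves(plan=[[0,[-0.1,-0.1,-4],0],[0,[-0.1,-0.1,-8],0],[0,[-0.1,-0.1,-12],0],[0,[-0.1,-0.1,-15],0],[0,[-0.1,-0.1,-18],0],[0,[-0.1,-0.1,-20.4],0],[0,[-0.1,-0.1,-20.4],0],[0,[-0.1,-0.1,-20.4],0]])

```text
clock: 12.2
ee_pos: [0.4667, -0.4103, 0.0617]
ee_rot: [0.005, 0.069, 0.998, 0.003]
force: [-0.5, -1.6, -0.2]
width: 0.998
```

```bash
python3 - <<'E'
from h import *
c=viewer.camera("wrist");cv2.imwrite("pics/wrist10.png",c["img"])
E
```

```text
(no output)
```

View pics/wrist10.png

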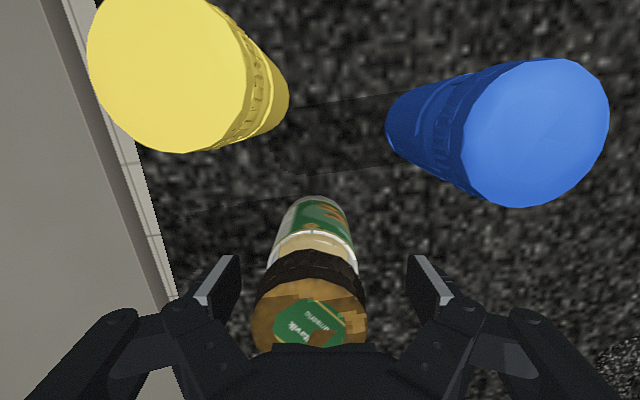

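Call:
apply_moves(plan=[[0,[-0.2,-0.3,0],0],[0,[-0.2,-0.3,0],0],[0.4,[-0.2,-0.3,0],0],[0.6,[-0.2,-0.3,0],0],[0.8,[-0.2,-0.3,0],0],[0.8,[-0.2,-0.3,0],0],[0.8,[-0.2,-0.3,0],0],[0.8,[-0.2,-0.3,0],0],[0.8,[-0.2,-0.3,0],0]], force=30)

```text
clock: 13.15
ee_pos: [0.4652, -0.4147, 0.0631]
ee_rot: [0.007, 0.069, 0.998, 0.002]
force: [-0.5, 0.7, 3.7]
width: 0.509
```

```bash
python3 - <<'E'
from h import *
c=viewer.camera("wrist");cv2.imwrite("pics/wrist11.png",c["img"])
E
```

```text
(no output)
```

View pics/wrist11.png

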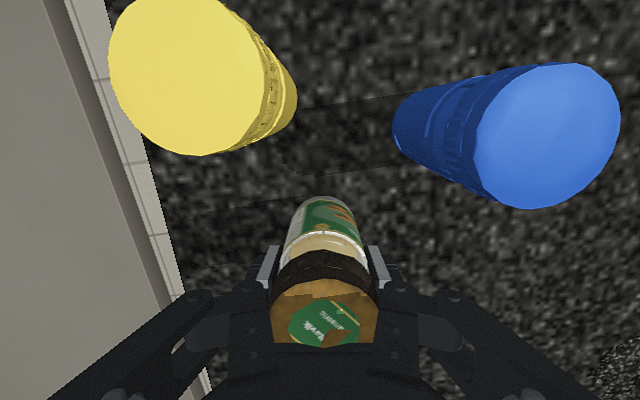

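Call:
apply_moves(plan=[[0.8,[0,0,1],0],[0.8,[0,0,4],0],[0.8,[0,0,8],0],[0.8,[0,0,12],0],[0.8,[0,0,16],0],[0.8,[0,2,19],0],[0.8,[0,6,20.5],0],[0.8,[0,10,20.5],0],[0.8,[0,14,20.5],0],[0.8,[0,18,20.5],0],[0.8,[0,22,20.5],0],[0.8,[0,26,20.5],0]])

```text
clock: 14.4
ee_pos: [0.4644, -0.1528, 0.268]
ee_rot: [0.006, 0.069, 0.998, 0.002]
force: [1.2, -0.0, -1.2]
width: 0.509
```

Call:
apply_moves(plan=[[0.8,[0,4,0],0],[0.8,[0,8,0],0],[0.8,[-0.5,12,0],0],[0.8,[-1,16,0],0],[0.8,[-1,20,0],0],[0.8,[-1,22,0],0],[0.8,[-1,22,0],0],[0.8,[-1,22,0],0]])

```text
clock: 15.2
ee_pos: [0.454, 0.0665, 0.2678]
ee_rot: [0.006, 0.069, 0.998, 0.002]
force: [0.8, -1.2, -0.9]
width: 0.504
```

```bash
python3 - <<'E'
from h import *
s=r.observe();print(s["ee_pos"],s["ee_rot"],s["width"],s["force"])
c=viewer.camera("scene");cv2.imwrite("pics/scene12z.png",cv2.resize(c["img"][130:250,210:370],None,fx=5,fy=5,interpolation=cv2.INTER_CUBIC))
c=viewer.camera("wrist");cv2.imwrite("pics/wrist12.png",c["img"])
E
```

```text
[0.454033   0.06648205 0.26784258] [0.00581725 0.06915867 0.99758758 0.00150291] 0.5038134444378751 [ 0.75552358 -1.21287057 -0.87627259]
```

View pics/scene12z.png

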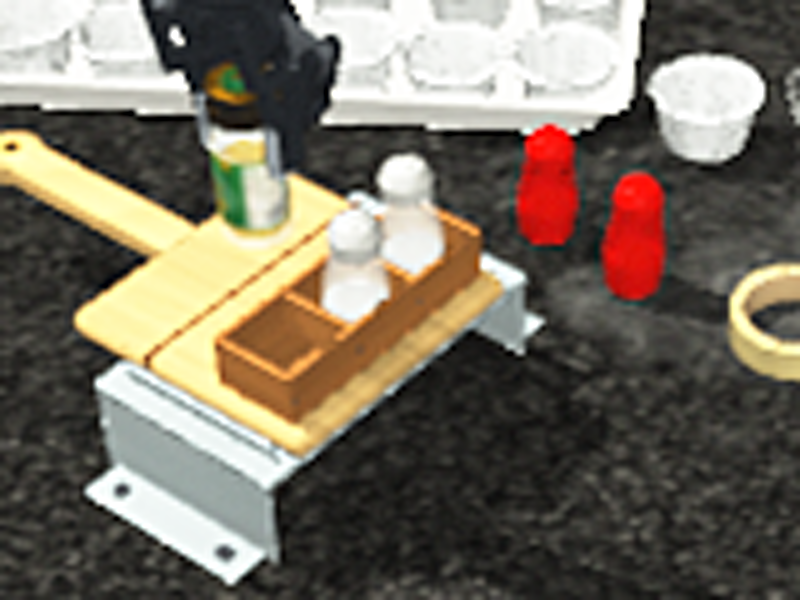

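View pics/wrist12.png

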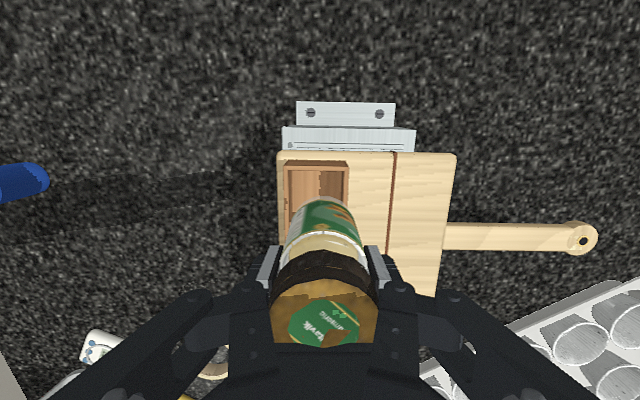

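Call:
apply_moves(plan=[[0.8,[0,-0.9,-2],0],[0.8,[0,-0.9,-4],0],[0.8,[0,-0.9,-6],0],[0.8,[0,-0.9,-6.7],0],[0.8,[0,-0.9,-6.7],0],[0.8,[0,-0.9,-6.7],0],[0.8,[0,-0.9,-6.7],0]])

```text
clock: 16.0
ee_pos: [0.4553, 0.056, 0.2022]
ee_rot: [0.007, 0.071, 0.997, 0.002]
force: [0.1, -0.7, -0.9]
width: 0.503
```

```bash
python3 - <<'E'
from h import *
s=r.observe();print(s["ee_pos"],s["ee_rot"],s["width"],s["force"])
c=viewer.camera("scene");cv2.imwrite("pics/scene13z.png",cv2.resize(c["img"][130:250,210:370],None,fx=5,fy=5,interpolation=cv2.INTER_CUBIC))
c=viewer.camera("wrist");cv2.imwrite("pics/wrist13.png",c["img"])
E
```

```text
[0.45532784 0.05597543 0.20220754] [0.00728348 0.0710855  0.99744168 0.00197618] 0.5033532332777937 [ 0.11645454 -0.73982412 -0.90337899]
```

View pics/scene13z.png

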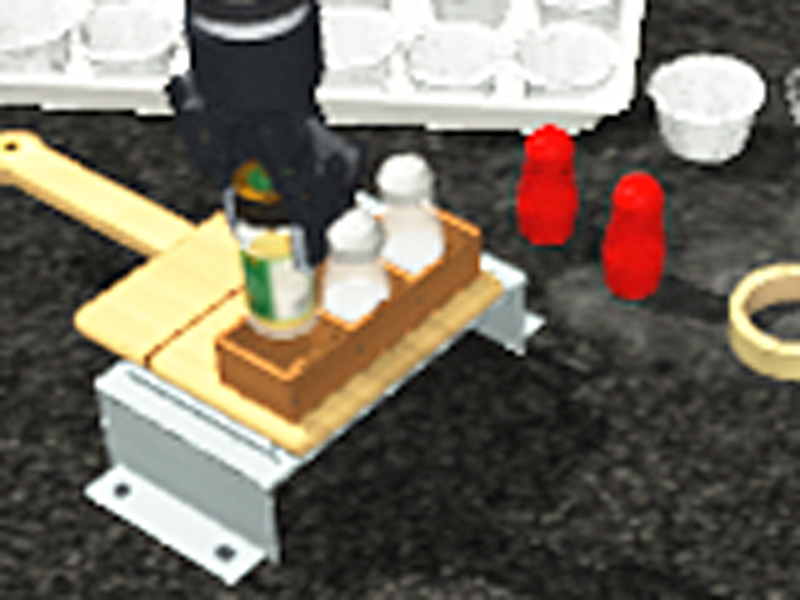

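View pics/wrist13.png

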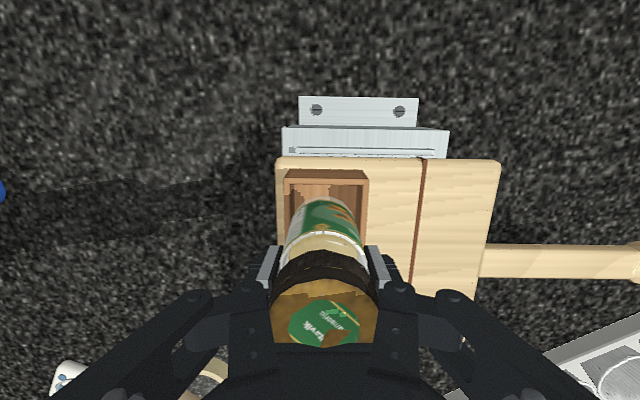

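Call:
apply_moves(plan=[[0.8,[-0.1,0.1,-0.7],0],[0.8,[-0.1,0.1,-1.4],0],[0.8,[-0.1,0.1,-2.1],0],[0.8,[-0.1,0.1,-2.8],0],[0.8,[-0.1,0.1,-3.5],0],[0.8,[-0.1,0.1,-4],0],[0.8,[-0.1,0.1,-4.4],0],[0.8,[-0.1,0.1,-4.4],0],[0.8,[-0.1,0.1,-4.4],0]])

```text
clock: 17.0
ee_pos: [0.4543, 0.0572, 0.1581]
ee_rot: [0.007, 0.071, 0.997, 0.002]
force: [0.6, -0.5, -1.8]
width: 0.509
```

```bash
python3 - <<'E'
from h import *
s=r.observe();print(s["ee_pos"],s["ee_rot"],s["width"],s["force"])
c=viewer.camera("scene");cv2.imwrite("pics/scene14z.png",cv2.resize(c["img"][130:250,210:370],None,fx=5,fy=5,interpolation=cv2.INTER_CUBIC))
E
```

```text
[0.45425753 0.05718092 0.15806369] [0.00718847 0.07089197 0.99745615 0.00197253] 0.5091029103763711 [ 0.5648132  -0.52272209 -1.75901223]
```

View pics/scene14z.png

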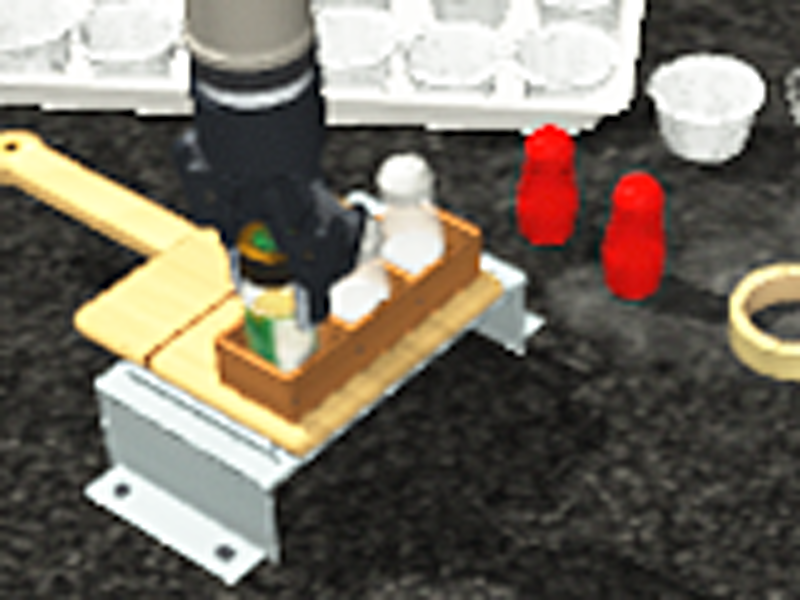

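Call:
apply_moves(plan=[[0.8,[0,0,-0.2],0],[0.8,[0,0,-0.3],0],[0.8,[0,0,-0.3],0],[0.3,[0,0,-0.3],0],[0,[0,0,-0.3],0],[0,[0,0,-0.3],0],[0,[0,0,-0.3],0],[0,[0,0,-0.3],0],[0,[0,0,1],0],[0,[0,0,4],0],[0,[0,0,8],0],[0,[0,0,12],0]])

```text
clock: 18.25
ee_pos: [0.4539, 0.0571, 0.2793]
ee_rot: [0.007, 0.071, 0.997, 0.002]
force: [0.8, 1.5, -0.2]
width: 1.001
```

```bash
python3 - <<'E'
from h import *
s=r.observe();print(s["ee_pos"],s["ee_rot"],s["joints"],s["force"])
c=viewer.camera("scene");cv2.imwrite("pics/scene15z.png",cv2.resize(c["img"][130:250,210:370],None,fx=5,fy=5,interpolation=cv2.INTER_CUBIC))
E
```

```text
[0.45385104 0.05705483 0.27928166] [0.00685795 0.07096042 0.99745385 0.00184572] [-0.543213    0.08909185  0.41574217  1.70882863 -0.03786019  1.33720207
  1.30806704] [ 0.76964912  1.45348759 -0.22899813]
```

View pics/scene15z.png

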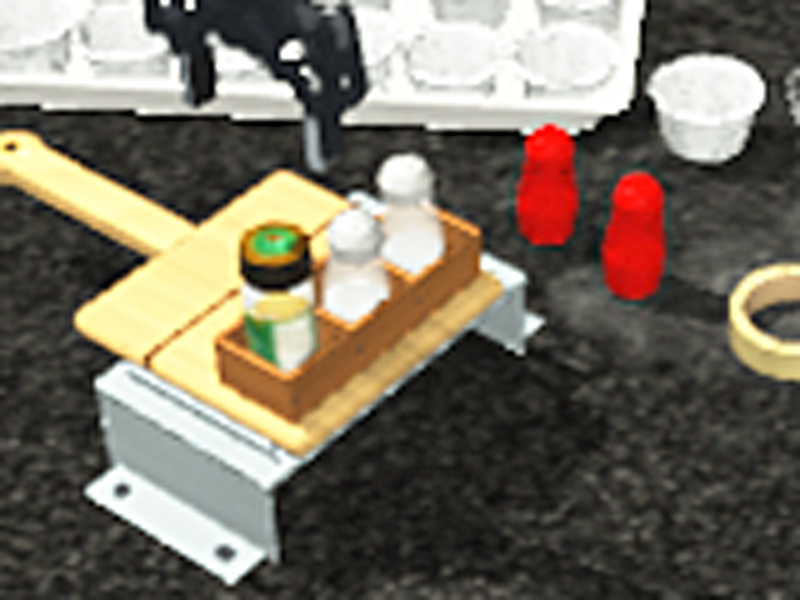

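Call:
apply_moves(plan=[[0,[0,2,0.5],-0.14],[0,[1,5,0.5],-0.28],[0,[2,8,0.5],-0.42],[0,[3,11,0.5],-0.56],[0,[4,14,0.5],-0.7],[0,[5,16,0.5],-0.84],[0,[6,18,0],-0.98],[0,[7,20,0],-1.12],[0,[8,22,0],-1.26],[0,[9,24,-1],-1.4],[0,[10,25.9,-2],-1.54],[0,[10,25.9,-3],-1.58]])

```text
clock: 19.5
ee_pos: [0.5581, 0.3206, 0.2545]
ee_rot: [0.012, 0.758, 0.652, -0.007]
force: [-0.1, -0.0, -0.1]
width: 0.999
```

Call:
apply_moves(plan=[[0,[0,0,0],0],[0,[0,0,0],0]])

```text
clock: 19.7
ee_pos: [0.5577, 0.321, 0.2538]
ee_rot: [0.012, 0.757, 0.653, -0.007]
force: [0.5, 0.2, -0.4]
width: 0.995
```

```bash
python3 - <<'E'
from h import *
s=r.observe();print(s["ee_pos"],s["ee_rot"],s["joints"],s["force"])
c=viewer.camera("wrist");cv2.imwrite("pics/wrist16.png",c["img"]);np.savez("w16.npz",mtx=c["mtx"],extrinsics=c["extrinsics"])
print(proj(c,[.5546,.316,.088]),proj(c,[.5254,.1335,.088]))
c=viewer.camera("top");cv2.imwrite("pics/top16.png",c["img"])
print(pix2z(c,155,163,.03))
E
```

```text
[0.55766352 0.32100534 0.25379576] [ 0.01178974  0.75748156  0.65270907 -0.00731908] [-0.85518793  0.54251637  0.49602618  1.2089848  -0.2229819   1.45545961
 -0.54169923] [ 0.54639624  0.18000805 -0.36076093]
[320.17005913 191.69819155] [319.04929225 330.68274689]
[0.6807396  0.53146091 0.03      ]
```

View pics/wrist16.png

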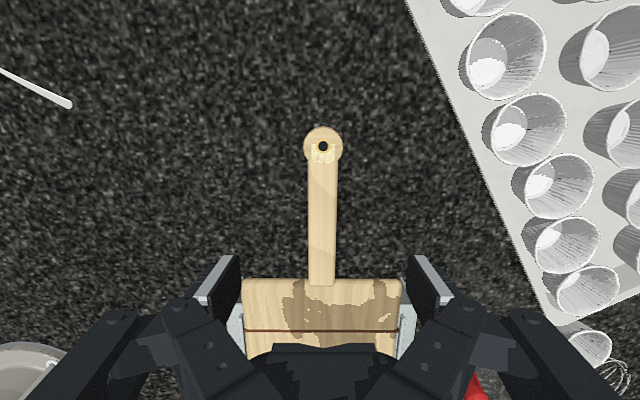

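View pics/top16.png

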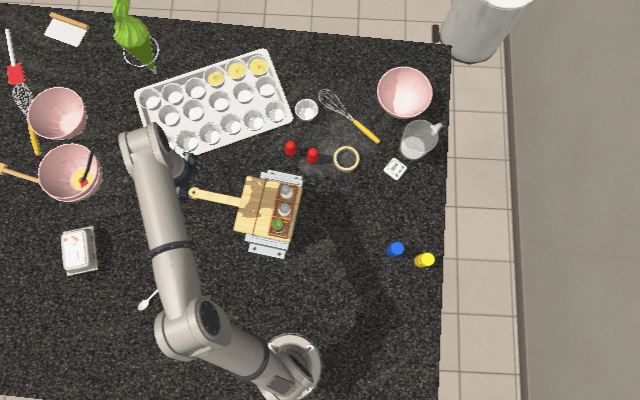

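Call:
apply_moves(plan=[[0,[-0.1,-0.4,-4],0],[0,[-0.1,-0.4,-8],0],[0,[-0.1,-0.4,-11],0],[0,[-0.1,-0.4,-14],0],[0,[-0.1,-0.4,-16],0],[0,[-0.1,-0.4,-17.6],0],[0,[-0.1,-0.4,-17.6],0],[0,[-0.1,-0.4,-17.6],0],[0,[-0.1,-0.4,-17.6],0]])

```text
clock: 20.7
ee_pos: [0.5586, 0.3167, 0.0812]
ee_rot: [0.012, 0.758, 0.652, -0.005]
force: [0.2, -0.8, 0.7]
width: 0.998
```

```bash
python3 - <<'E'
from h import *
s=r.observe();print(s["ee_pos"],s["ee_rot"],s["joints"],s["force"])
c=viewer.camera("wrist");cv2.imwrite("pics/wrist17.png",c["img"])
c=viewer.camera("scene");cv2.imwrite("pics/scene17.png",cv2.resize(c["img"][110:260,170:370],None,fx=4,fy=4,interpolation=cv2.INTER_CUBIC))
E
```

```text
[0.55860026 0.31665304 0.08117477] [ 0.01246354  0.75795725  0.65216947 -0.00452245] [-0.84493184  0.6584281   0.4549339   1.46199509 -0.27784945  1.09156829
 -0.49397116] [ 0.17392306 -0.77953199  0.69656918]
```

View pics/wrist17.png

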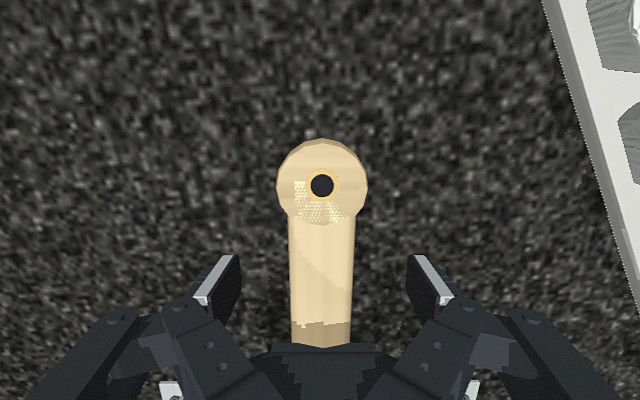

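View pics/scene17.png

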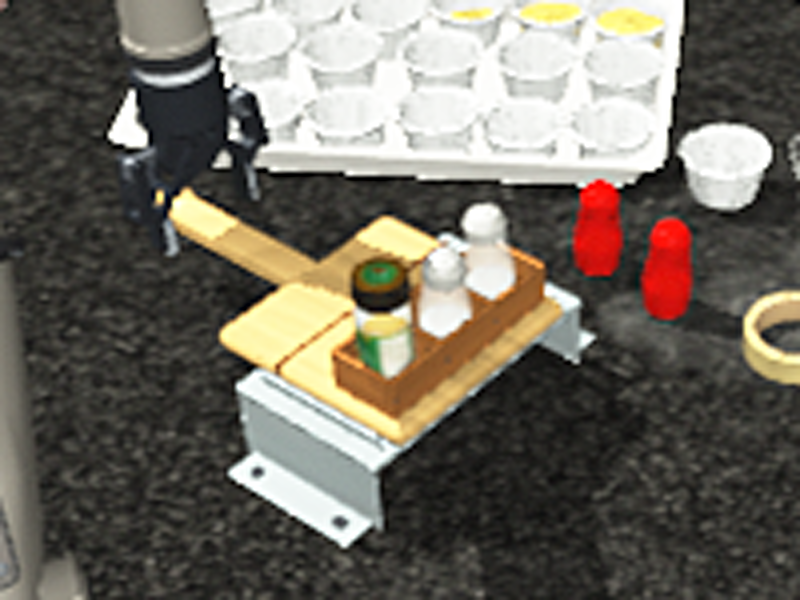

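Call:
apply_moves(plan=[[0.3,[0,0,0],0],[0.5,[0,0,0],0],[0.6,[0,0,0],0],[0.65,[0,0,0],0],[0.7,[0,0,0],0],[0.75,[0,0,0],0],[0.8,[0,0,0],0]], force=30)

```text
clock: 21.5
ee_pos: [0.5582, 0.3168, 0.0812]
ee_rot: [0.012, 0.758, 0.652, -0.005]
force: [-1.3, 0.3, 4.1]
width: 0.37
```

```bash
python3 - <<'E'
from h import *
s=r.observe();print(s["ee_pos"],s["ee_rot"],s["force"],s["moment"],s["width"])
c=viewer.camera("wrist");cv2.imwrite("pics/wrist18.png",c["img"])
c=viewer.camera("scene");cv2.imwrite("pics/scene18.png",cv2.resize(c["img"][110:260,170:370],None,fx=4,fy=4,interpolation=cv2.INTER_CUBIC))
E
```

```text
[0.55817313 0.31679452 0.08120008] [ 0.01211454  0.75804119  0.65207657 -0.00478978] [-1.28621048  0.32857147  4.06474802] [ 0.06912958  0.54940176 -0.31485277] 0.36974785245272374
```

View pics/wrist18.png

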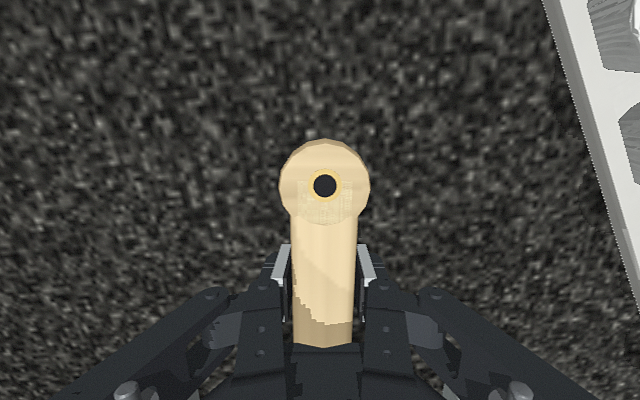

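View pics/scene18.png

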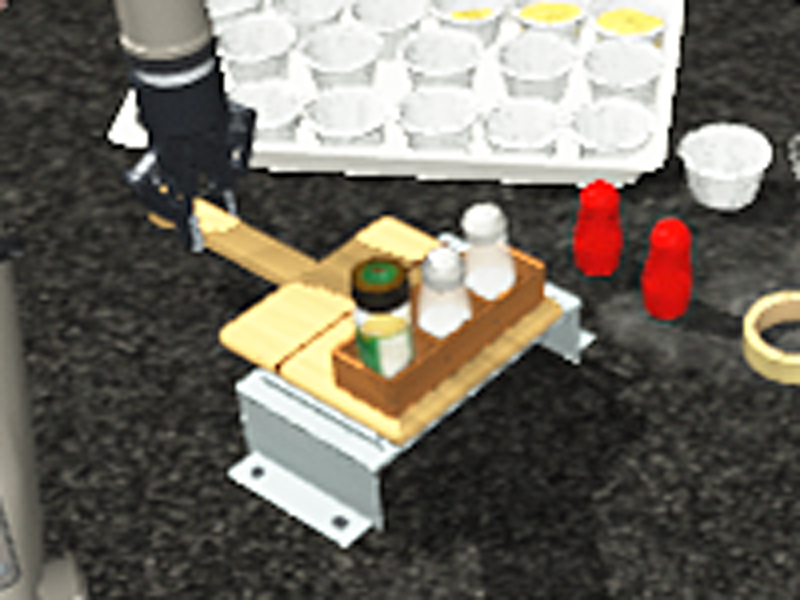

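Call:
apply_moves(plan=[[0.8,[0,0,0.1],0],[0.8,[-0.1,-0.6,0.1],0],[0.8,[-0.2,-1.2,0.1],0],[0.8,[-0.3,-1.9,0.1],0],[0.8,[-0.4,-2.6,0.1],0],[0.8,[-0.5,-3.3,0.1],0],[0.8,[-0.6,-4,0.1],0],[0.8,[-0.7,-4.6,0.1],0],[0.8,[-0.7,-5,0.1],0],[0.8,[-0.7,-5,0.1],0]], force=40)

```text
clock: 22.6
ee_pos: [0.5511, 0.2664, 0.0821]
ee_rot: [0.012, 0.758, 0.652, -0.005]
force: [0.9, 2.9, -1.2]
width: 0.366
```

```bash
python3 - <<'E'
from h import *
s=r.observe();print(s["ee_pos"],s["ee_rot"],s["force"],s["moment"],s["width"])
c=viewer.camera("scene");cv2.imwrite("pics/scene19.png",cv2.resize(c["img"][110:260,170:370],None,fx=4,fy=4,interpolation=cv2.INTER_CUBIC))
E
```

```text
[0.5510982  0.26644603 0.08210608] [ 0.01201805  0.75818982  0.65190559 -0.00478286] [ 0.89127106  2.88102788 -1.24754351] [ 0.81946944  0.0471044  -0.15530133] 0.3664580064594863
```

View pics/scene19.png

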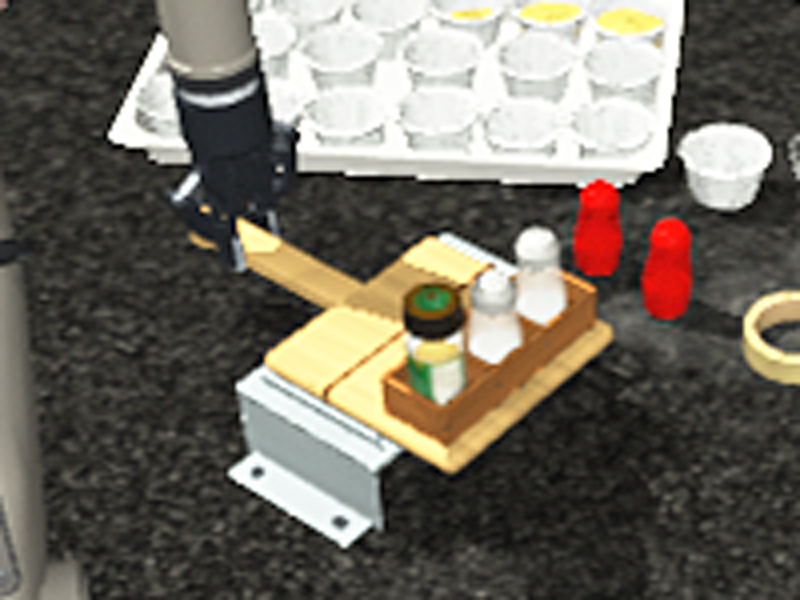

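Call:
apply_moves(plan=[[0.8,[-0.1,-0.6,0],0],[0.8,[-0.2,-1.2,0],0],[0.8,[-0.3,-1.9,0],0],[0.8,[-0.4,-2.6,0],0],[0.8,[-0.5,-3.3,0],0],[0.8,[-0.6,-4,0],0],[0.8,[-0.7,-4.6,0],0],[0.8,[-0.8,-5.2,0],0],[0.8,[-0.9,-5.9,0],0],[0.8,[-0.9,-5.9,0],0],[0.8,[-0.9,-5.9,0],0]])

```text
clock: 23.75
ee_pos: [0.5426, 0.2075, 0.0825]
ee_rot: [0.012, 0.758, 0.652, -0.004]
force: [1.2, 3.2, -0.2]
width: 0.364
```

```bash
python3 - <<'E'
from h import *
s=r.observe();print(s["ee_pos"],s["ee_rot"],s["force"],s["moment"],s["width"])
c=viewer.camera("scene");np.savez("s20.npz",mtx=c["mtx"],extrinsics=c["extrinsics"]);cv2.imwrite("pics/scene20.png",cv2.resize(c["img"][150:270,210:370],None,fx=5,fy=5,interpolation=cv2.INTER_CUBIC))
c=viewer.camera("top");np.savez("t20.npz",mtx=c["mtx"],extrinsics=c["extrinsics"]);cv2.imwrite("pics/top20.png",cv2.resize(c["img"][150:270,210:370],None,fx=5,fy=5,interpolation=cv2.INTER_CUBIC))
E
```

```text
[0.54261775 0.20752293 0.08246467] [ 0.01243305  0.75812007  0.6519813  -0.00444511] [ 1.18276186  3.17704906 -0.22099825] [ 1.03898353  0.00702562 -0.08207938] 0.36356598839586973
```

View pics/scene20.png

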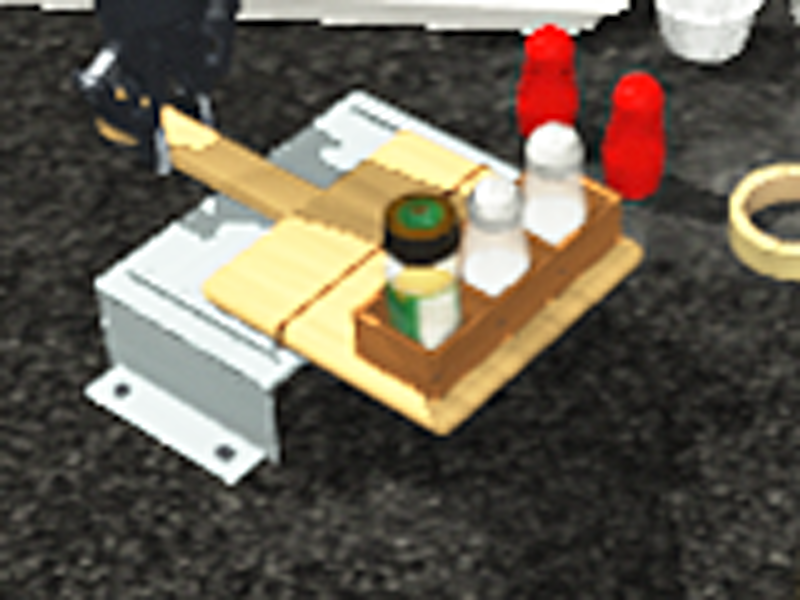

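View pics/top20.png

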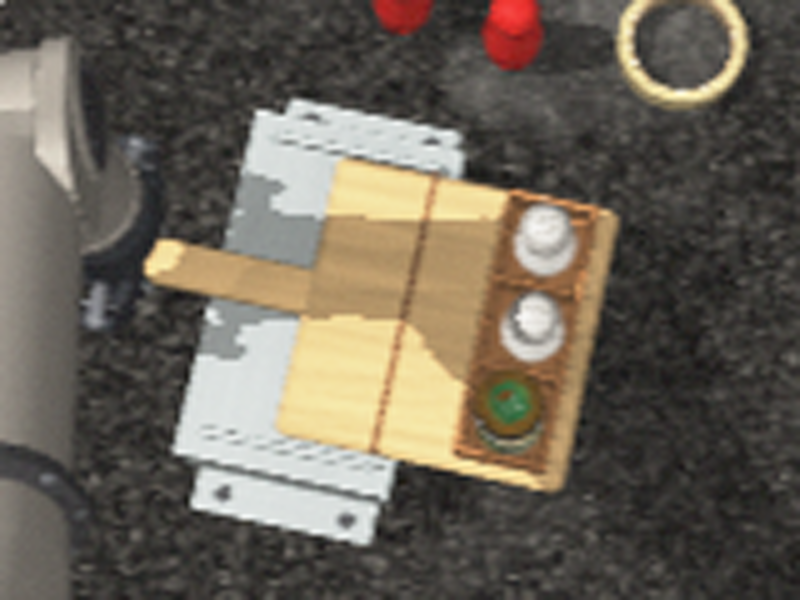

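```bash
cat > m.py <<'E'
from fit import *
def rel(name,cam,R,L,off=(210,150),k=5):
    Z=lambda p:(off[0]+p[0]/k-.4,off[1]+p[1]/k-.4)
    o=[(cam,Z(p),(a,b,0)) for p,(a,b) in R]
    q,e=fit(o);print(name,"rest",np.round(q,4),e.tolist())
    d=np.array([np.cos(q[2]),np.sin(q[2])]);n=np.array([-d[1],d[0]])
    for p in L:
        P=pix2z(cam,*Z(p),.088)[:2]-q[:2];print(" line x,y",np.round([d@P-.075,n@P],4))
E
python3 - <<'E'
from m import *
t=dict(np.load("t20.npz"));s=dict(np.load("s20.npz"))
rel("top",t,[((253,110),(-.075,.125)),((174,453),(-.075,-.125)),((385,500),(.075,-.125)),((465,150),(.075,.125))],[(437,178),(373,450),(402,325)])
rel("scene",s,[((96,287),(-.075,-.125)),((272,385),(.075,-.125)),((357,92),(-.075,.125))],[(277,335),(380,252),(485,168)])
E
```

```text
top rest [ 0.5227  0.0834 -1.7236] [[0.5, -0.2], [-0.4, 0.3], [0.3, -0.3], [-0.4, 0.2]]
 line x,y [-0.0121  0.0977]
 line x,y [-0.0146 -0.0963]
 line x,y [-0.0137 -0.0085]
scene rest [ 0.5165  0.0804 -1.7197] [[-0.1, -0.2], [0.1, 0.3], [-0.0, -0.1]]
 line x,y [-0.0142 -0.1033]
 line x,y [-0.0137 -0.0085]
 line x,y [-0.0128  0.0957]
```

Call:
apply_moves(plan=[[0.8,[-0.1,-0.4,-0.1],0],[0.8,[-0.1,-0.8,-0.1],0],[0.8,[-0.2,-1.2,-0.1],0],[0.8,[-0.2,-1.4,-0.1],0],[0.8,[-0.2,-1.4,-0.1],0],[0.8,[-0.2,-1.4,-0.1],0],[0.8,[-0.2,-1.4,-0.1],0]])

```text
clock: 24.55
ee_pos: [0.5409, 0.1955, 0.0818]
ee_rot: [0.012, 0.758, 0.652, -0.003]
force: [0.2, 6.4, 2.2]
width: 0.366
```

```bash
python3 - <<'E'
from h import *
s=r.observe();print(s["ee_pos"],s["ee_rot"],s["force"],s["moment"],s["width"])
c=viewer.camera("scene");np.savez("s21.npz",mtx=c["mtx"],extrinsics=c["extrinsics"]);cv2.imwrite("pics/scene21.png",cv2.resize(c["img"][150:270,210:370],None,fx=5,fy=5,interpolation=cv2.INTER_CUBIC))
c=viewer.camera("top");np.savez("t21.npz",mtx=c["mtx"],extrinsics=c["extrinsics"]);cv2.imwrite("pics/top21.png",cv2.resize(c["img"][150:270,210:370],None,fx=5,fy=5,interpolation=cv2.INTER_CUBIC))
E
```

```text
[0.54088402 0.19547566 0.081803  ] [ 0.011869    0.75774226  0.65243712 -0.00340598] [0.17120103 6.42265591 2.158323  ] [ 1.39628941  0.15785974 -0.1307802 ] 0.36615571294256216
```

View pics/scene21.png

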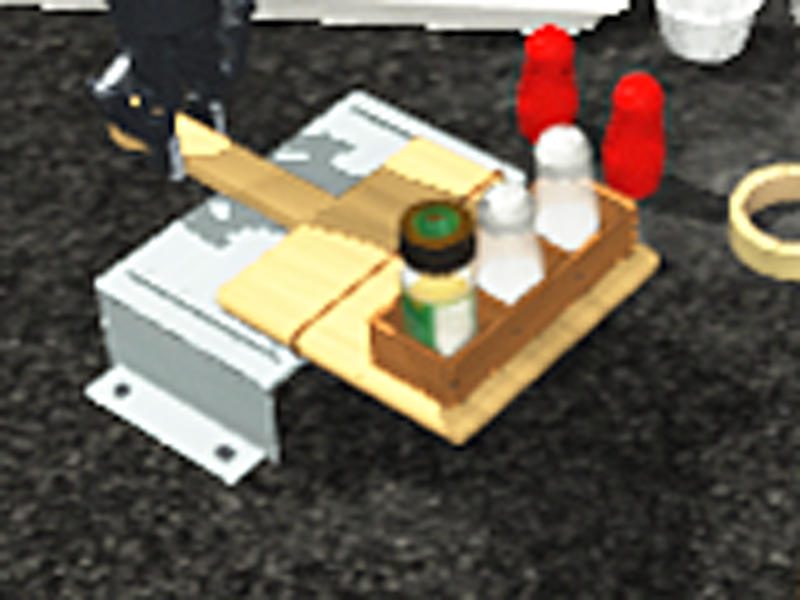

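View pics/top21.png

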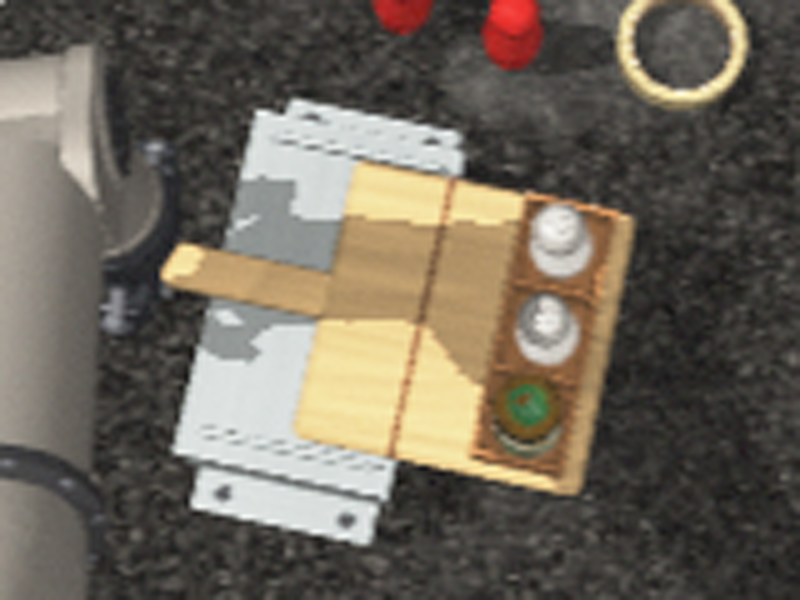

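```bash
python3 - <<'E'
from m import *
t=dict(np.load("t21.npz"));s=dict(np.load("s21.npz"))
rel("top",t,[((253,110),(-.075,.125)),((174,453),(-.075,-.125)),((385,500),(.075,-.125)),((465,150),(.075,.125))],[(453,182),(393,453),(422,325)])
rel("scene",s,[((96,287),(-.075,-.125)),((272,385),(.075,-.125)),((357,92),(-.075,.125))],[(295,345),(395,263),(500,175)])
E
```

```text
top rest [ 0.5227  0.0834 -1.7236] [[0.5, -0.2], [-0.4, 0.3], [0.3, -0.3], [-0.4, 0.2]]
 line x,y [-0.0006  0.0972]
 line x,y [-0.0009 -0.0955]
 line x,y [-0.0003 -0.0057]
scene rest [ 0.5165  0.0804 -1.7197] [[-0.1, -0.2], [0.1, 0.3], [-0.0, -0.1]]
 line x,y [ 0.0004 -0.1033]
 line x,y [ 0.0005 -0.0108]
 line x,y [-0.0005  0.0959]
```

Call:
apply_moves(plan=[[0.8,[0,0,-0.1],0],[0.8,[0,0,-0.1],0],[0.8,[0,0,-0.1],0],[0.8,[0,0,-0.1],0],[0.8,[0,0,-0.1],0],[0.8,[0,0,-0.1],0],[0.8,[0,0,-0.1],0],[0.8,[0,0,-0.1],0]])

```text
clock: 25.45
ee_pos: [0.5409, 0.1955, 0.0813]
ee_rot: [0.012, 0.758, 0.652, -0.003]
force: [-1.0, 3.8, 5.3]
width: 0.364
```

```bash
python3 - <<'E'
from h import *
s=r.observe();print(s["ee_pos"],s["ee_rot"],s["force"],s["moment"],s["width"],abs(s["qvel"]).max())
c=viewer.camera("scene");cv2.imwrite("pics/scene22.png",cv2.resize(c["img"][150:270,210:370],None,fx=5,fy=5,interpolation=cv2.INTER_CUBIC))
c=viewer.camera("top");cv2.imwrite("pics/top22.png",cv2.resize(c["img"][150:270,210:370],None,fx=5,fy=5,interpolation=cv2.INTER_CUBIC))
E
```

```text
[0.54088808 0.19552865 0.08128201] [ 0.01177359  0.75771567  0.65246976 -0.00339971] [-1.0360134   3.84772809  5.29462998] [ 0.81148829  0.51368415 -0.21840976] 0.3639005934890562 0.0025973484415218132
```

View pics/top22.png

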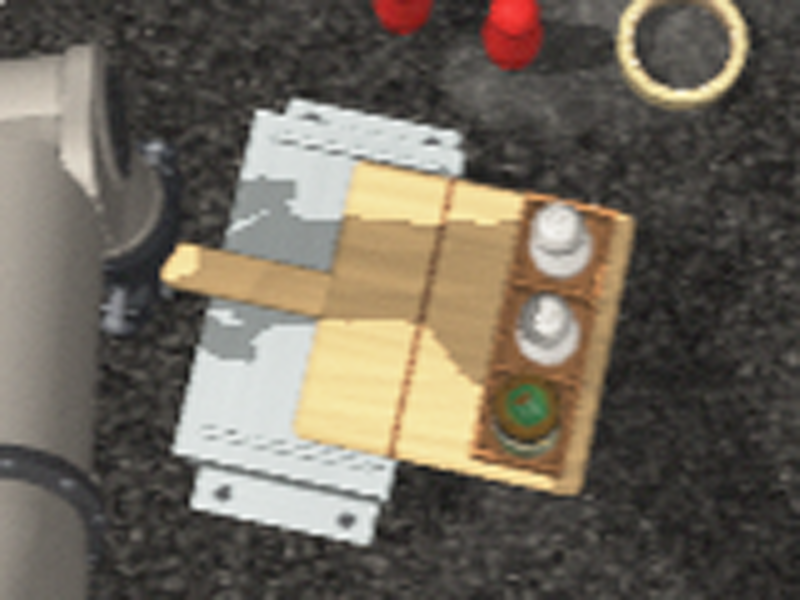

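View pics/scene22.png

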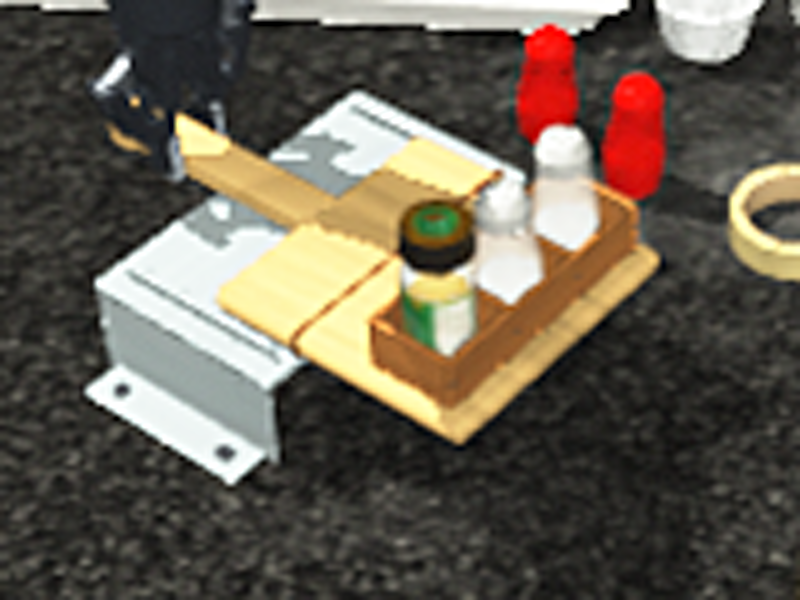

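The last two pictures show no movement: the line is at (393–453, 182–453) in the top crop, on the rest's front edge. All three jars stand upright in their cells, and the arm is still and pressing the handle down. I'm handing it in.

```bash
python3 - <<'E'
from h import *
print(workorder.sign_off())
E
```

```text
the job is handed in; nothing more can be done
None
```

I put the loose shaker in the middle cell and the spice jar in the right cell while the paddle was still back, with its line about 125 mm behind the rest's front edge. I then gripped the handle, slid the paddle out between the guides, and handed the job in at about 25.6 s of the 67 s. The sign-off gave no verdict.

**What the last checks showed:**
- **Line position:** it was within about 1 mm of the front edge in both the top and scene pictures, at three points each. It looked unmoved in a second pair of pictures about a second later.
- **Jars:** all three stood upright, one per cell.
- **Grip:** the fingers were holding the handle at rest, with the tool pressing down about 5 N. That is above the 2–3 N needed, and I left it there on purpose so the loaded paddle stays level.
- **Level:** I only inferred this from the grip height, which stayed within about 1.5 mm of its value at grasp.
- **Tape roll and timer:** neither was touched, but I did not measure their positions again.

**What disagreed:**
- The cameras differed by 5–9 mm on the paddle's first position, so I used the wrist camera for the placing, and both fits went in cleanly.
- The shaker was gripped slightly above its straight part (opening about 37 mm instead of 44 mm), but it stayed upright.
- The tool ended tilted about 0.03 rad about the jaw axis, with no visible effect on the paddle.

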